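Dot-punch the open stud hole of an arrow sign through the marking jig

TASK

Take the spring punch out of the tool block, put its nose down through the open bush of the marking jig (the other bush has the locating pin in it) and dot the sign underneath: press squarely and steadily until the point is pushed well in, about 6 mm of its 7 mm stroke, and keep it there for a good second. Do not press harder than about 20 N, and do not lean or drag the punch while its point is on the sign. Then lift it straight out and hang the punch back upright in its hole in the block, without disturbing the things lying around.

Things in the scene. Friction and masses are not known exactly. Their poses are not given: they have to be found in the camera images.
- punch: Loose steel marking punch, 122 mm, 0.135 kg, hanging upright in the block. Origin: centre of its round collar's underside, which rests on the block's top; z towards its cap. Collar 24 mm across, z 0 to 6 mm; round grip 16 mm across, z 6 to 66 mm (grasp it just above the collar); cap 20 mm across to z 72 mm; nose sleeve 10 mm across down to z -36 mm; the sprung point ends at z -50 mm.
- plunger (a joint): How far the punch's point is pushed into its nose, m: 0 out, 0.007 at its hard stop. Its spring gives about 4 N at the start and 2 N more for every mm: about 16 N at 6 mm, 18 N at 7 mm. It springs out again when unloaded.
- point (a point): The tip of the punch's point (5 mm rod, rounded tip), 50 mm below the collar's underside when out; it moves with the plunger.
- jig: Marking jig fixed on the bench: board 180 (x) by 264 (y) by 14 mm, over it along y a 34 mm wide bridge bar, z 40 to 52 mm, with bushes at y -55 mm (open) and +55 mm (pinned; pin head to 74 mm). Under it the arrow-shaped sign, plywood back up. Its thickness differs: its top is 4 to 17 mm below the bar's underside, to be found by feel. Nothing here gives. Origin: centre of the underside.
- bush (a point): Centre of the mouth of the open bush, 56 mm above the bench. The flange ring is 25 mm outside; the bore is 13 mm with a small lead-in, 16 mm long down to the bridge's underside, upright.
- block: Wooden tool block fixed on the bench, 60 (x) by 140 (y) by 62 mm high. Origin: centre of its underside. Two drill bits stand in small holes at y = +46 mm and reach 83 mm above the bench.
- hole (a point): Centre of the mouth of the punch's hole in the block's top (62 mm above the bench, at y = -35 mm of the block): 15 mm diameter, 55 mm deep, upright.
- tape: Yellow and black tape measure, 62 by 36 by 60 mm, bystander. Origin: centre of its underside.
- can: Yellow tin can, 87 mm diameter, 98 mm high, bystander. Origin: centre of its underside.
- driver: Screwdriver lying on the bench, bystander.
Things that resemble listed ones, but are neither listed nor needed, are in the scene too. Of the things that look like the punch, the middle-sized one is meant. Leave any turquoise look-alike of the block alone.

How it is judged:
On the way, in this order (a step that is already met when the one before it is completed fails the run):
1. Through the open bush the point bears on the sign: in at least 5 mm, tip below the bridge and within 2.5 mm of the bush's axis, punch within 4 degrees of upright, for half a second (value of joint plunger above 0.005 m and horizontal distance between point and bush below 0.0025 m and z of point in the frame of bush below -0.0165 m and angle between punch's own z axis and vertical below 0.07 rad and contact force between punch and jig above 10 N), for 0.5 s.
2. The punch is lifted straight up: its point clear above the bush and still over it (within 12 mm) (z of point in the frame of bush above 0.002 m and horizontal distance between point and bush below 0.012 m).
At the end, for the whole second after the job is handed in: The punch hangs at rest in its hole in the tool block: collar flat on the block's top (within 3 mm), within 5 mm of the hole's axis and within 3.5 degrees of upright, released (horizontal distance between punch and hole below 0.005 m and z of punch in the frame of hole between -0.003 and 0.003 m and angle between punch's own z axis and vertical below 0.06 rad and linear speed of punch below 0.02 m/s); the robot touches nothing.
It fails at once if The punch bears on the jig or the sign with more than 22 N (contact force between punch and jig above 22 N).
It fails at once if The point is under load (pushed in more than 1.5 mm) more than 3 mm from the axis of the open bush: pressed on something else, or dragged (value of joint plunger above 0.0015 m and horizontal distance between point and bush above 0.003 m).
It fails at once if The punch leans more than 7 degrees while its point is in the bush (horizontal distance between point and bush below 0.012 m and z of point in the frame of bush below -0.004 m and angle between punch's own z axis and vertical above 0.122 rad).
It fails at once if The punch is dropped or laid down (leans more than 30 degrees) (angle between punch's own z axis and vertical above 0.52 rad).
It fails at once if A bystander is moved more than 20 mm (distance of any of tape, can, driver from where it was at the start of the episode above 0.02 m).
It also fails if it takes over 61 s, if anything falls off the work surface, if the arm or the gripper's body presses on something with over 40 N, if the wrist force passes 120 N, or if a joint passes its speed limit or range.

ROBOT

A 7-joint arm with a two-finger parallel gripper is mounted at the origin on the work surface. World frame = base frame: x ahead of the robot, y to its left, z up, the work surface at z = 0. Lengths are in m, angles in rad, forces in N, time in s.
With the tool pointing down it reaches from about 0.4 to 0.85 m from the base axis. Payload 4.5 kg.
Tool frame: the origin (TCP) lies midway between the tips of the shut fingers; the grasp point (between the pads) lies 19 mm behind it; z points along the fingers, y is the direction in which the jaws open and shut (so a half turn about z gives the same grasp; the last joint's range is limited). The gripper opens to 88 mm and grips with 3 to 60 N. Pads are 18 mm wide; open, the fingers measure 123 mm over their backs; the gripper's body (75 mm by 187 mm) begins 45 mm behind the grasp point.
Start: joints at [1.235, 0.689, -0.195, 1.565, 0.157, 0.902, -0.215], TCP at [0.226, -0.583, 0.239] pointing down, gripper open.
Joint ranges: [-3.01, 3.01], [-0.46, 2.08], [-1.47, 1.51], [0.13, 2.56], [-1, 4.14], [0.04, 2.09], [-2.66, 2.66]. Speed limits (rad/s): [2.57, 2.57, 3.14, 3.14, 3.14, 3.14, 3.14].

INTERFACE

Orientations are given as a unit quaternion [x, y, z, w].
In Python, from plant import get_state, snapshot, finish_job, regions_of gives the robot as it stands.
- The arm moves only by the tool send_rows, never from a script. Its argument "series" is a list of rows, each an object of numbers: "grip": the opening, from 0 (shut) to 1 (fully open); "dx", "dy", "dz": the shift along the tool's x, y, z in mm; "turn": the turn about the tool's z in rad. A call has 1 to 20 rows; each row shifts and turns the commanded pose from where the row before left it, along the tool's axes as they then stand; what a row does not reach is not made up. A row lasts 1/10 s, in which the tool goes at most 50 mm and 8.59 degrees, less where a joint would pass 70% of its speed; a pose out of reach is approached as far as the arm can. A call is refused whole if a number of a shift passes 50 or a number of a turn 0.15, either way. A call with a gripper value outside its range is refused whole. The fingers move at their own pace and stop on an object; "force" is the grip in N (left out, the last holds). Time passes only in rows, so rows that do not move let the fingers close. It gives the time, the measured TCP pose, the force and the opening at its end, in the units of the state.
- get_state(): the state, without advancing time (a new reading comes with each control period).
- snapshot(name): name is "scene" or "top" or "wrist"; returns a dict with "img" (400x640x3 uint8, red, green, blue), "depth" (400x640 float32, m along the optical axis (not along the pixel's ray), 0 where there is no reading), "fov_y" (degrees; the focal length in pixels is half the picture's height over the tangent of half this angle, whatever the lens; pixels are square), "cx", "cy" (the principal point, pixels), "k1" (the pictures are not rectified: a ray, as slopes to the right and down, at radius r is drawn at 1 + k1 r^2 times it, then the intrinsics apply), "R" (3x3) and "t" (3): a world point X has camera coordinates R X + t. Camera axes: x right, y down, z forward; pixel columns grow to the right and rows downward; lengths in m; the calibration is good to about 2 mm. A picture is of the moment at which its call begins.
- finish_job(): hands the job in, once; it reports no verdict.
Trained networks look in a picture, given as the dict that the camera call returned (one of the last four; its "shot" number tells which), for a name from the list of things; names that differ only in an ending like _2 or _b are one class to them, and where a whole thing is asked for, a point or a joint stands for the part that bears it (a point fixed in the world has none). Each returns a list of dicts, best first, with "score" (0 to 1); they miss things now and then, are a little off and sometimes report something else, mostly with a low value. They report only what shows in the picture. A call takes as long as a camera call. They do not tell look-alikes from the thing itself.
- regions_of(picture, target): "pixels" (400x640 bool, what is visible of it) and "extent" ([left, top, right, bottom] in pixels, round what is visible of it).
The state is a dict: "clock": time; "q": joint angles; "qd": joint speeds; "joint_torque": joint torques, N m; "tool_pos": TCP position; "eef_rot": TCP orientation; "contact_force": force on the tool from outside, world axes, zero at the start; "moment": the same for the moment, N m; "opening": opening from 0.0 (shut) to 1.0 (fully open).
Only numpy, scipy, OpenCV 4.12 (cv2) and the standard library are available. Lean on these libraries where they do the work, as an engineer would, in place of code of your own. Each camera call takes 0.05 s, during which the arm holds its last target.

## Working session

There is one attempt and no reset: what is moved stays moved. The work goes in short steps, Python scripts to look and compute and a tool call to move; the robot and the scene stay as the last step left them, time stands still between calls to the robot, and variables do not carry over. Pictures are saved under pics/ and viewed, and the job is handed in when it is done.

Besides the shell and the picture viewer there is one more tool, called after "Request:" as name(argument=value, ...), one argument or row to a line, values as JSON. send_rows: Moves the arm, as the interface text tells. Its arguments: {"type":"object","properties":{"series":{"type":"array","items":{"type":"object","properties":{"grip":{"type":"number"},"dx":{"type":"number"},"dy":{"type":"number"},"dz":{"type":"number"},"turn":{"type":"number"}}}},"force":{"type":"number"}},"required":["series"]}

```bash
mkdir -p pics; ls; cat > h.py <<'E'
import numpy as np, cv2
from plant import get_state, snapshot, finish_job, regions_of
def save(p,name,crop=None,scale=1):
    im=p["img"][...,::-1].copy()
    if crop: im=im[crop[1]:crop[3],crop[0]:crop[2]]
    if scale!=1: im=cv2.resize(im,None,fx=scale,fy=scale,interpolation=cv2.INTER_CUBIC)
    cv2.imwrite("pics/"+name,im)
def f(p): return 200/np.tan(np.radians(p["fov_y"])/2)
def rays(p,uv):
    uv=np.atleast_2d(np.array(uv,float)); F=f(p)
    d=(uv-[p["cx"],p["cy"]])/F
    s=d.copy()
    for _ in range(30):
        r2=(s**2).sum(1,keepdims=True); s=d/(1+p["k1"]*r2)
    return np.c_[s,np.ones(len(s))]
def world(p,uv,depth):
    X=rays(p,uv)*np.atleast_1d(depth)[:,None]
    return (X-p["t"])@np.array(p["R"])
def onz(p,uv,z):
    R=np.array(p["R"]); c=-R.T@np.array(p["t"]); d=rays(p,uv)@R
    return c+d*((z-c[2])/d[:,2])[:,None]
def cloud(p):
    v,u=np.mgrid[0:400,0:640]; uv=np.c_[u.ravel(),v.ravel()]
    return world(p,uv,p["depth"].ravel()).reshape(400,640,3)
def proj(p,X):
    X=np.atleast_2d(X); c=X@np.array(p["R"]).T+p["t"]; s=c[:,:2]/c[:,2:]
    r2=(s**2).sum(1,keepdims=True); return s*(1+p["k1"]*r2)*f(p)+[p["cx"],p["cy"]]
E
python3 - <<'E'
from h import *
for n in("scene","top","wrist"):
    p=snapshot(n); save(p,n+"0.png"); print(n,p["fov_y"],p["cx"],p["cy"],p["k1"],-np.array(p["R"]).T@p["t"],np.round(p["R"],2).tolist(),p["shot"])
    np.save(n+"0.npy",p,allow_pickle=True)
    for t in("punch","jig","block","tape","can","driver"):
        print(t,[(round(r["score"],2),list(r["extent"])) for r in regions_of(p,t)])
print(get_state())
E
```

```text
pics
scene 44.76226991921655 318.84287666845614 201.69807828329834 0.040492049496489144 [ 0.94739371 -0.69073258  0.72010339] [[0.87, 0.49, -0.0], [0.32, -0.57, -0.76], [-0.37, 0.66, -0.65]] 1
punch [(0.88, [229.1, 218.8, 245.1, 250.3]), (0.86, [166.1, 189.2, 194.3, 258.0]), (0.61, [210.1, 272.9, 222.8, 306.5])]
jig [(0.31, [227.9, 220.6, 243.8, 250.5])]
block [(0.76, [214.2, 215.4, 293.2, 289.6]), (0.68, [183.2, 171.4, 247.9, 239.1]), (0.4, [388.1, 218.5, 433.8, 249.7])]
tape [(0.7, [389.5, 218.0, 432.6, 247.4])]
can [(0.89, [421.1, 152.6, 468.1, 207.6])]
driver [(0.79, [321.1, 285.1, 386.0, 366.9])]
top 42.453885031418515 318.8942104165735 194.98242823602965 -0.04115253666671111 [ 0.3214875  -0.02850932  1.31422067] [[-0.02, -1.0, 0.01], [-0.98, 0.02, -0.19], [0.19, -0.01, -0.98]] 2
punch [(0.79, [394.0, 252.8, 413.2, 267.0]), (0.6, [385.4, 212.4, 393.2, 221.2]), (0.53, [419.9, 205.0, 428.4, 214.3]), (0.25, [175.6, 174.4, 296.6, 275.2])]
jig [(0.83, [175.1, 173.9, 293.5, 272.4])]
block [(0.84, [347.8, 194.9, 403.3, 238.0]), (0.84, [319.5, 260.2, 383.5, 299.4])]
tape [(0.79, [284.8,
[... 415 characters left out ...]

driver []
{'clock': 1.05, 'q': array([ 1.23479952,  0.68910629, -0.1946217 ,  1.56531028,  0.15731231,
        0.90252754, -0.21509048]), 'qd': array([-0.00075362,  0.00173035,  0.00137105,  0.00152692, -0.00128811,
       -0.0015086 ,  0.00133609]), 'joint_torque': array([ 4.31844574e-04, -5.27504826e+01, -1.26657642e+00, -1.53749084e+01,
       -5.18231315e-02, -5.98721908e-04,  3.06747268e-05]), 'tool_pos': array([ 0.22592426, -0.58274651,  0.23873659]), 'eef_rot': array([9.82949646e-01, 1.83874938e-01, 7.67308704e-06, 1.62918809e-05]), 'contact_force': array([-0.05323171, -0.63644015, -0.62953984]), 'moment': array([-0.00193025, -0.01403423, -0.05107276]), 'opening': 0.9999066020895375}
```

View pics/scene0.png

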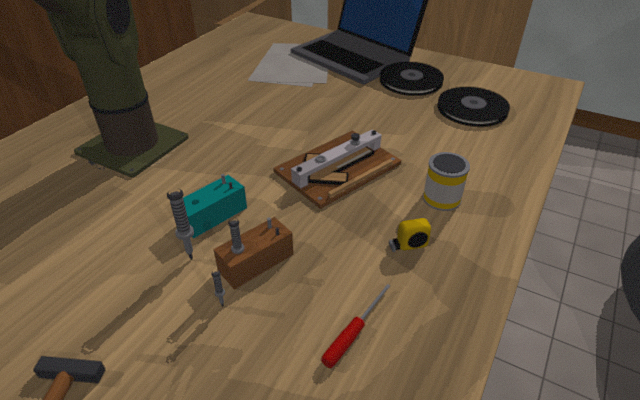

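View pics/top0.png

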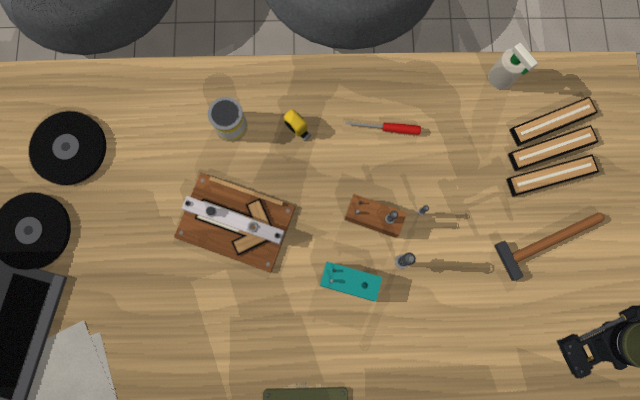

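```bash
python3 - <<'E'
from h import *
p=np.load("top0.npy",allow_pickle=True).item(); save(p,"topc1.png",(310,180,440,310),5)
save(p,"topc2.png",(165,165,305,285),5)
p=np.load("scene0.npy",allow_pickle=True).item(); save(p,"scc.png",(150,160,310,320),4)
E
```

```text
(no output)
```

View pics/topc1.png

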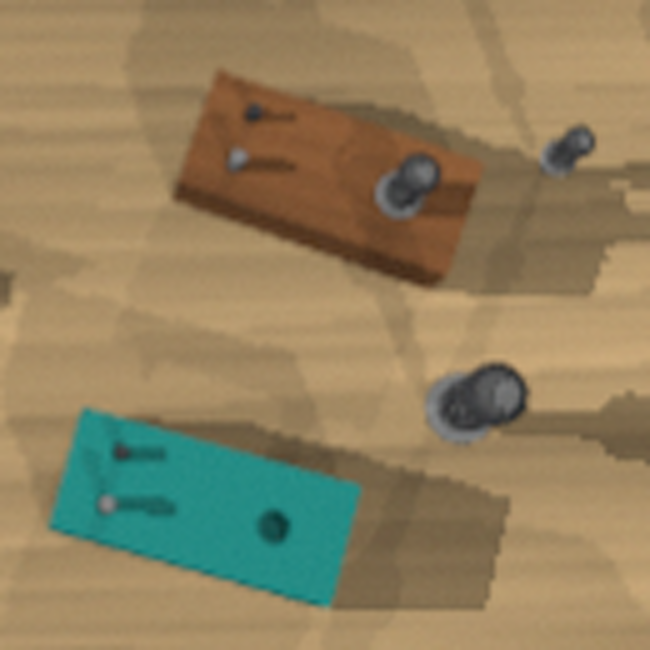

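View pics/topc2.png

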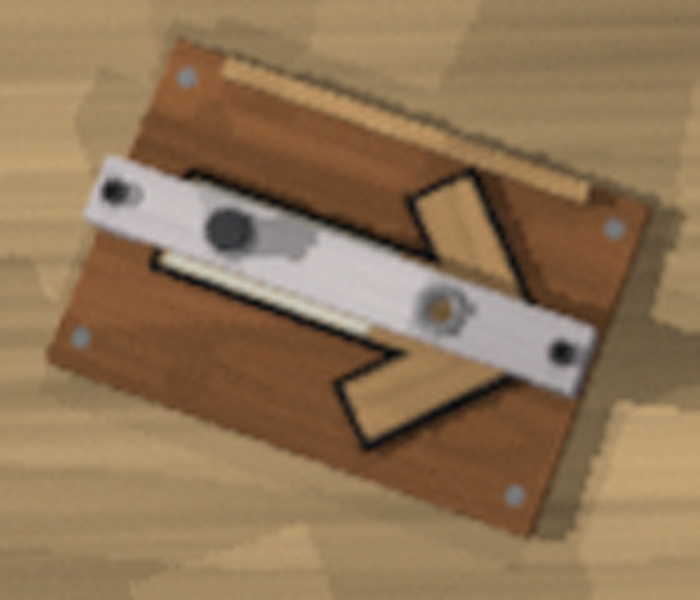

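View pics/scc.png

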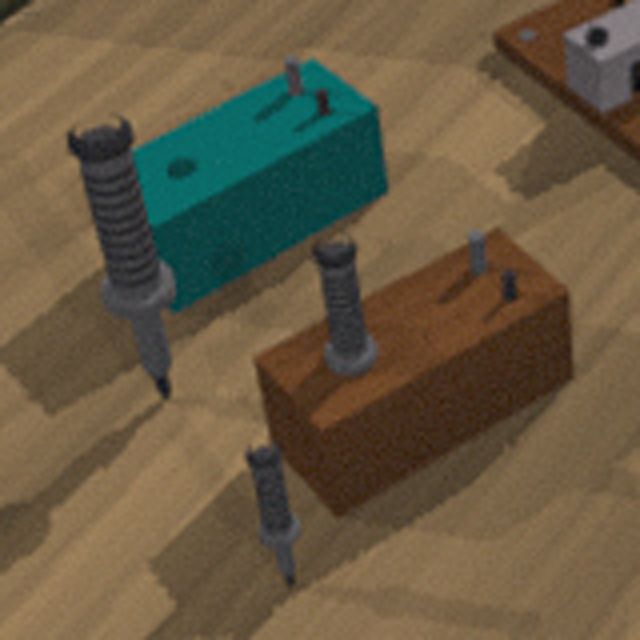

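```bash
python3 - <<'E'
from h import *
for cam in("top","scene"):
    p=np.load(cam+"0.npy",allow_pickle=True).item(); C=cloud(p); D=p["depth"]; hsv=cv2.cvtColor(p["img"],cv2.COLOR_RGB2HSV)
    print(cam,"bench z med",np.median(C[...,2][(abs(C[...,2])<.02)]))
    boxes={"top":dict(block=(340,185,412,245),jig=(170,165,300,278),big=(385,245,420,272)),"scene":dict(block=(205,205,300,295),jig=(265,125,405,210),big=(160,183,200,262))}[cam]
    for n,(a,b,c,d) in boxes.items():
        P=C[b:d,a:c].reshape(-1,3); P=P[D[b:d,a:c].ravel()>0]
        print(n, np.histogram(P[:,2],bins=np.arange(0,.16,.01))[0])
        zr={"block":(.057,.067),"jig":(.048,.0545),"big":(.02,.2)}[n]
        Q=P[(P[:,2]>zr[0])&(P[:,2]<zr[1])]
        r=cv2.minAreaRect(Q[:,:2].astype(np.float32)*1000)
        print(n,len(Q),Q[:,2].mean(),r)
        if n=="block":
            Q=P[(P[:,2]>.075)&(P[:,2]<.2)]; print("punch pts", Q.mean(0),Q[:,2].max(),np.ptp(Q,axis=0))
            for z in(.09,.10,.11,.12,.13): 
                S=P[abs(P[:,2]-z)<.005]; print(z,len(S),S.mean(0) if len(S) else 0)
E
```

```text
top bench z med -0.0003091239891141977
block [1179   31   40   34   37  397  903   20   11    7    5    4   33   27
    0]
block 1213 0.06154418579802119 ((518.0969848632812, -182.33685302734375), (140.114501953125, 60.93488693237305), 69.54527282714844)
punch pts [ 0.50761441 -0.2051548   0.11461159] 0.13621038702703397 [0.05163822 0.09223512 0.0604136 ]
0.09 6 [ 0.49930638 -0.21277253  0.09088683]
0.1 7 [ 0.50181181 -0.21057583  0.10022315]
0.11 3 [ 0.50054047 -0.21012824  0.11241707]
0.12 9 [ 0.5069288  -0.21455645  0.12186591]
0.13 49 [ 0.5055518  -0.21514698  0.12929973]
jig [3367 3990 1280   21  425  940   15   59    1    0    0    0    0    0
    0]
jig 1004 0.05134301451390126 ((513.8875122070312, 172.81048583984375), (258.7933349609375, 34.707733154296875), 68.98741912841797)
big [326   0   0   0   0   0   0  38  27   8   9   5  12   6   6]
big 243 0.13535050034762103 ((398.88800048828125, -237.18017578125), (31.837848663330078, 30.81189727783203), 44.501338958740234)
scene bench z med -0.00016365987849723343
block [2490  398  394  367  408  411 1542   90   90   70   37   36
[... 189 characters left out ...]
.10135829] 0.13490620212400123 [0.05270756 0.17589    0.05978632]
0.09 93 [ 0.51937479 -0.26433129  0.09041271]
0.1 34 [ 0.5093092  -0.21972236  0.0997687 ]
0.11 38 [ 0.50906613 -0.21959806  0.10955139]
0.12 39 [ 0.50946224 -0.22026495  0.12000663]
0.13 69 [ 0.50727571 -0.21763148  0.13048997]
jig [3451 2315 1301   86  367  843   15   44    0    0    0    0    0    0
    0]
jig 842 0.05170040657891548 ((513.7525024414062, 171.82118225097656), (260.6233825683594, 38.51384353637695), 69.41077423095703)
big [838  35  41  61  79 115 294  93  76  53  58  51  54  59  57]
big 1302 0.09188398561750008 ((364.34039306640625, -185.3834991455078), (36.44172286987305, 162.48095703125), 35.97731018066406)
```

```bash
python3 - <<'E'
from h import *
p=np.load("top0.npy",allow_pickle=True).item(); q=np.load("scene0.npy",allow_pickle=True).item()
C=cloud(p);S=cloud(q)
for n,(P,(a,b,c,d)) in dict(bigT=(C,(388,247,420,272)),smallT=(C,(415,200,432,218)),bigS=(S,(163,187,198,262)),smallS=(S,(208,270,226,306))).items():
    Q=P[b:d,a:c].reshape(-1,3); Q=Q[(Q[:,2]>.02)&(Q[:,2]<.3)]; print(n,Q[:,2].max(),np.median(Q[Q[:,2]>Q[:,2].max()-.015],axis=0), "low",np.median(Q[Q[:,2]<.045],axis=0))
# ring in top at z .056
g=cv2.cvtColor(p["img"],cv2.COLOR_RGB2GRAY)
print("ring guess",onz(p,[[253,226.6]],.056), "cap",onz(p,[[393.9,214.6]],.134), "pin", onz(p,[[211,211]],.074))
for cam,P,X in(("top",p,(.494,.121,.056)),("scene",q,(.494,.121,.056))):
    uv=proj(P,[X]); print(cam,uv)
    u,v=uv[0].astype(int); save(P,f"bush_{cam}.png",(u-20,v-20,u+20,v+20),14)
st=get_state(); yaw=2*np.arctan2(st["eef_rot"][1],st["eef_rot"][0]); ex=np.array([np.cos(yaw),np.sin(yaw)]); ey=np.array([np.sin(yaw),-np.cos(yaw)])
d=np.array([.5057,-.2151])-st["tool_pos"][:2]; print(yaw,d@ex*1000,d@ey*1000)
E
```

```text
bigT 0.1766802337476568 [ 0.40017458 -0.23855927  0.16852193] low [nan nan nan]
smallT 0.09622167694365641 [ 0.52706632 -0.30015959  0.09012392] low [ 0.52358265 -0.29462939  0.04287936]
bigS 0.1755119231896271 [ 0.40603386 -0.24298362  0.16969763] low [ 0.37015606 -0.19094828  0.03466351]
smallS 0.09447159046844368 [ 0.5283058  -0.30187802  0.08961167] low [ 0.52849761 -0.30277595  0.04097544]
ring guess [[0.49243362 0.11981461 0.056     ]] cap [[ 0.5035617  -0.21625179  0.134     ]] pin [[0.53024237 0.22037773 0.074     ]]
top [[252.52055233 225.97714615]]
scene [[320.12655673 157.86980067]]
0.36985432350600983 393.7540250892548 -241.6530303181573
  return _methods._mean(a, axis=axis, dtype=dtype,
  ret = um.true_divide(
```

View pics/bush_top.png

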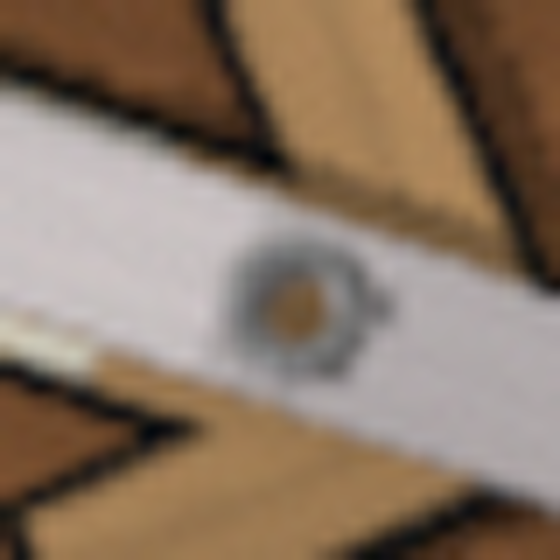

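View pics/bush_scene.png

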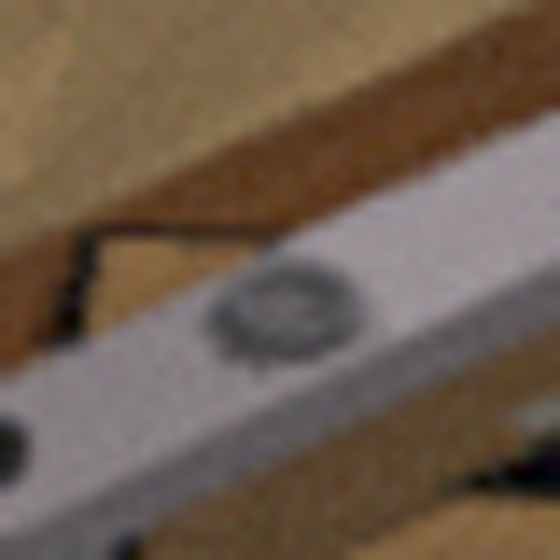

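Candidates for the punch (scene picture): large one at (180,225) standing loose by the turquoise block, middle one at (237,235) in the brown block, small one at (218,288). Middle-sized = the one in the brown block (crop scc.png confirms). Block's y-axis puts its hole at (0.506,-0.215), which agrees with the cap seen there.

Request:
send_rows(
  series=[
    {"dx": 28.1, "dy": -17.3, "dz": 2, "grip": 0.6},
    {"dx": 28.1, "dy": -17.3, "dz": 2, "grip": 0.6},
    {"dx": 28.1, "dy": -17.3, "dz": 2, "grip": 0.6},
    {"dx": 28.1, "dy": -17.3, "dz": 2, "grip": 0.6},
    {"dx": 28.1, "dy": -17.3, "dz": 2, "grip": 0.6},
    {"dx": 28.1, "dy": -17.3, "dz": 2, "grip": 0.6},
    {"dx": 28.1, "dy": -17.3, "dz": 2, "grip": 0.6},
    {"dx": 28.1, "dy": -17.3, "dz": 2, "grip": 0.6},
    {"dx": 28.1, "dy": -17.3, "dz": 2, "grip": 0.6},
    {"dx": 28.1, "dy": -17.3, "dz": 2, "grip": 0.6},
    {"dx": 28.1, "dy": -17.3, "dz": 2, "grip": 0.6},
    {"dx": 28.1, "dy": -17.3, "dz": 2, "grip": 0.6},
    {"dx": 28.1, "dy": -17.3, "dz": 2, "grip": 0.6},
    {"dx": 28.1, "dy": -17.3, "dz": 2, "grip": 0.6},
    {"grip": 0.6},
    {"grip": 0.6},
  ],
  force=60,
)

```text
schema error: expected keys grip, dx, dy, dz, turn
```

```bash
python3 - <<'E'
from h import *
p=snapshot("wrist"); save(p,"w1.png"); np.save("w1.npy",p,allow_pickle=True)
t=snapshot("top"); save(t,"t1.png"); np.save("t1.npy",t,allow_pickle=True)
s=get_state();print(s["clock"],s["tool_pos"],s["eef_rot"],s["contact_force"],s["opening"])
C=cloud(p); Q=C.reshape(-1,3)
for z0,z1 in((.130,.14),(.1,.13),(.075,.095),(.064,.072)):
    m=(Q[:,2]>z0)&(Q[:,2]<z1)&(np.hypot(Q[:,0]-.506,Q[:,1]+.215)<.025); print(z0,m.sum(),Q[m].mean(0),np.ptp(Q[m],axis=0))
m=(Q[:,2]>.058)&(Q[:,2]<.0645)&(abs(Q[:,0]-.518)<.08)&(abs(Q[:,1]+.182)<.1)
print(cv2.minAreaRect(Q[m][:,:2].astype(np.float32)*1000),Q[m][:,2].mean())
print("hole px",proj(p,[.5057,-.2151,.062]),"cap px",proj(p,[.5057,-.2151,.134]))
E
```

```text
1.15 [ 0.22590946 -0.58277552  0.23873484] [9.82951648e-01 1.83864235e-01 6.83797563e-06 3.35004588e-05] [-0.87569778  0.62849848  0.90233784] 0.9989408729290821<stdin>:7: RuntimeWarning: Mean of empty slice.
  ret = um.true_divide(
Traceback (most recent call last):
ValueError: zero-size array to reduction operation maximum which has no identity
```

View pics/w1.png

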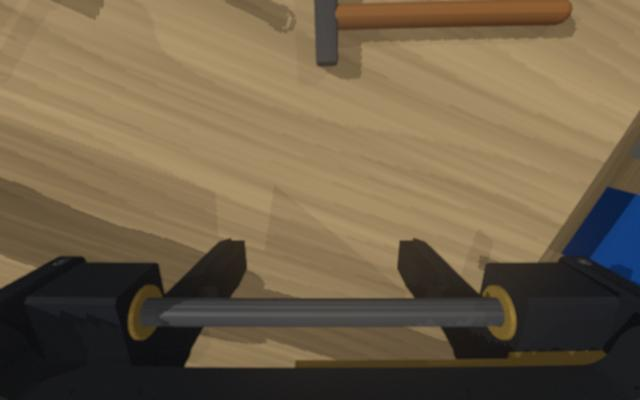

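Request:
send_rows(
  series=[
    {"dx": 28.1, "dy": -17.3, "dz": 2, "turn": 0, "grip": 0.6},
    {"dx": 28.1, "dy": -17.3, "dz": 2, "turn": 0, "grip": 0.6},
    {"dx": 28.1, "dy": -17.3, "dz": 2, "turn": 0, "grip": 0.6},
    {"dx": 28.1, "dy": -17.3, "dz": 2, "turn": 0, "grip": 0.6},
    {"dx": 28.1, "dy": -17.3, "dz": 2, "turn": 0, "grip": 0.6},
    {"dx": 28.1, "dy": -17.3, "dz": 2, "turn": 0, "grip": 0.6},
    {"dx": 28.1, "dy": -17.3, "dz": 2, "turn": 0, "grip": 0.6},
    {"dx": 28.1, "dy": -17.3, "dz": 2, "turn": 0, "grip": 0.6},
    {"dx": 28.1, "dy": -17.3, "dz": 2, "turn": 0, "grip": 0.6},
    {"dx": 28.1, "dy": -17.3, "dz": 2, "turn": 0, "grip": 0.6},
    {"dx": 28.1, "dy": -17.3, "dz": 2, "turn": 0, "grip": 0.6},
    {"dx": 28.1, "dy": -17.3, "dz": 2, "turn": 0, "grip": 0.6},
    {"dx": 28.1, "dy": -17.3, "dz": 2, "turn": 0, "grip": 0.6},
    {"dx": 28.1, "dy": -17.3, "dz": 2, "turn": 0, "grip": 0.6},
    {"dx": 0, "dy": 0, "dz": 0, "turn": 0, "grip": 0.6},
  ],
  force=60,
)

```text
clock: 2.65
tool_pos: [0.5089, -0.2091, 0.2107]
eef_rot: [0.982, 0.188, 0.002, -0.001]
contact_force: [1.1, 0.5, -0.2]
opening: 0.6
```

```bash
python3 - <<'E'
from h import *
p=snapshot("wrist"); save(p,"w1.png"); np.save("w1.npy",p,allow_pickle=True)
s=get_state();print(s["clock"],s["tool_pos"],s["eef_rot"],s["contact_force"],s["opening"])
C=cloud(p); Q=C.reshape(-1,3)
for z0,z1 in((.130,.14),(.1,.13),(.075,.095),(.064,.072)):
    m=(Q[:,2]>z0)&(Q[:,2]<z1)&(np.hypot(Q[:,0]-.506,Q[:,1]+.215)<.025); print(z0,m.sum(),Q[m].mean(0) if m.any() else 0)
m=(Q[:,2]>.058)&(Q[:,2]<.0645)&(abs(Q[:,0]-.518)<.08)&(abs(Q[:,1]+.182)<.1)
if m.any(): print(cv2.minAreaRect(Q[m][:,:2].astype(np.float32)*1000),Q[m][:,2].mean())
print("hole px",proj(p,[.5057,-.2151,.062]),"cap px",proj(p,[.5057,-.2151,.134]))
E
```

```text
2.7 [ 0.50685908 -0.21204555  0.21070929] [ 9.82466298e-01  1.86438442e-01  6.78626613e-04 -4.69588334e-04] [-0.09450214 -0.57349492  0.9663201 ] 0.5984544012054438
0.13 189 [ 0.50680127 -0.21441509  0.13190596]
0.1 312 [ 0.5069506  -0.2144108   0.12180566]
0.075 83 [ 0.51106845 -0.21233344  0.08494727]
0.064 153 [ 0.50977232 -0.21310871  0.06739644]
((517.7078247070312, -182.20120239257812), (140.05520629882812, 60.43330383300781), 69.15557861328125) 0.061392905436225956
hole px [[326.30042225 193.74642845]] cap px [[327.56095806 216.73682123]]
```

View pics/w1.png

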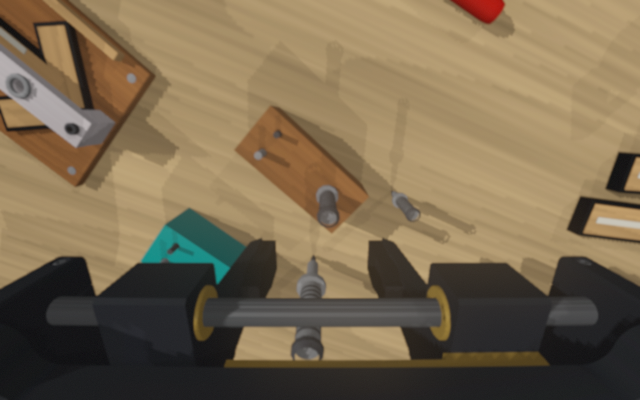

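Request:
send_rows(
  series=[
    {"dx": 1, "dy": 0, "dz": 19.4, "turn": 0, "grip": 0.6},
    {"dx": 0, "dy": 0, "dz": 19.4, "turn": 0, "grip": 0.6},
    {"dx": 0, "dy": 0, "dz": 19.4, "turn": 0, "grip": 0.6},
    {"dx": 0, "dy": 0, "dz": 19.4, "turn": 0, "grip": 0.6},
    {"dx": 0, "dy": 0, "dz": 19.4, "turn": 0, "grip": 0.6},
    {"dx": 0, "dy": 0, "dz": 19.4, "turn": 0, "grip": 0.6},
    {"dx": 0, "dy": 0, "dz": 19.4, "turn": 0, "grip": 0.6},
    {"dx": 0, "dy": 0, "dz": 0, "turn": 0, "grip": 0.6},
    {"dx": 0, "dy": 0, "dz": 0, "turn": 0, "grip": 0.6},
  ],
  force=60,
)

```text
clock: 3.6
tool_pos: [0.5056, -0.2155, 0.0752]
eef_rot: [0.983, 0.183, -0.0, 0.0]
contact_force: [0.7, 0.1, -0.3]
opening: 0.597
```

```bash
python3 - <<'E'
from h import *
p=snapshot("wrist"); save(p,"w2.png"); np.save("w2.npy",p,allow_pickle=True)
q=snapshot("scene"); save(q,"s2.png",(120,120,320,300),3.5); np.save("s2.npy",q,allow_pickle=True)
s=get_state();print(s["clock"],s["tool_pos"],s["eef_rot"],s["contact_force"],s["opening"])
E
```

```text
3.7 [ 0.50651425 -0.21521984  0.07596256] [9.83033974e-01 1.83421372e-01 6.73287836e-04 5.93279945e-04] [-0.3690585   0.07048203 -0.16904839] 0.6053499579175325
```

View pics/w2.png

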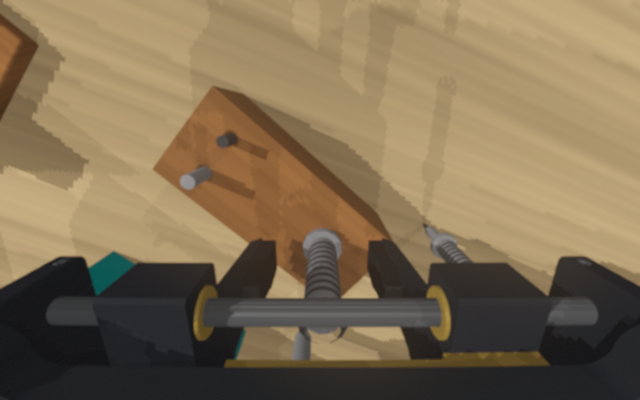

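View pics/s2.png

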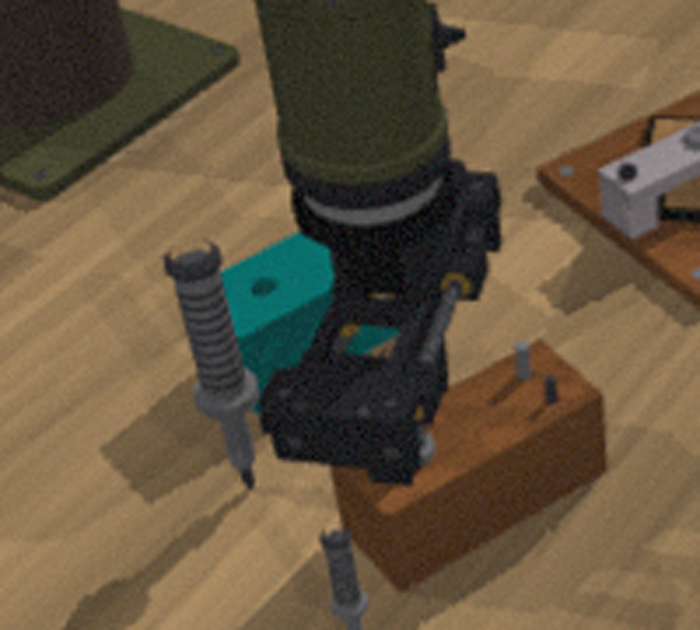

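```bash
python3 - <<'E'
from h import *
p=np.load("w2.npy",allow_pickle=True).item(); C=cloud(p)
Q=C[220:350,290:360].reshape(-1,3)
for z0,z1 in((.064,.0695),(.075,.09),(.09,.1),(.1,.12),(.12,.14)):
    S=Q[(Q[:,2]>z0)&(Q[:,2]<z1)&(np.hypot(Q[:,0]-.506,Q[:,1]+.215)<.03)]; print(z0,len(S),S.mean(0) if len(S) else 0)
print(onz(p,[[322,243]],.068))
save(p,"w2c.png",(260,200,390,300),6)
print(proj(p,[.5057,-.2149,.068]))
E
```

```text
0.064 491 [ 0.51034859 -0.21312785  0.06715424]
0.075 360 [ 0.51116152 -0.21281234  0.08253423]
0.09 318 [ 0.51117106 -0.21283933  0.09507698]
0.1 838 [ 0.51119182 -0.21276554  0.11079581]
0.12 465 [ 0.50504199 -0.21516677  0.12658761]
[[ 0.50906694 -0.21382944  0.068     ]]
[[321.64334951 248.33266588]]
```

View pics/w2c.png

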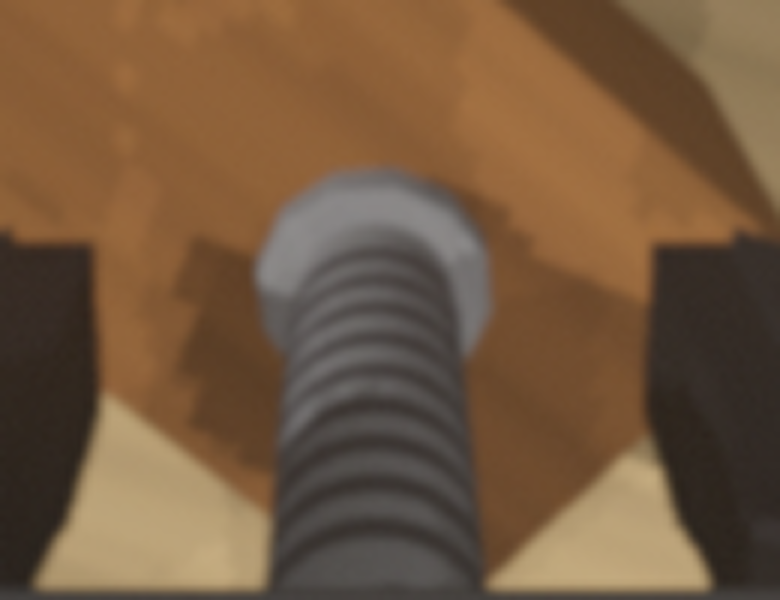

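Request:
send_rows(
  series=[
    {"dx": 0, "dy": 0, "dz": 0, "turn": 0, "grip": 0.3},
    {"dx": 0, "dy": 0, "dz": 0, "turn": 0, "grip": 0.2},
    {"dx": 0, "dy": 0, "dz": 0, "turn": 0, "grip": 0.1},
    {"dx": 0, "dy": 0, "dz": 0, "turn": 0, "grip": 0},
    {"dx": 0, "dy": 0, "dz": 0, "turn": 0, "grip": 0},
    {"dx": 0, "dy": 0, "dz": 0, "turn": 0, "grip": 0},
    {"dx": 0, "dy": 0, "dz": 0, "turn": 0, "grip": 0},
  ],
  force=60,
)

```text
clock: 4.4
tool_pos: [0.5063, -0.2146, 0.075]
eef_rot: [0.983, 0.184, 0.0, 0.0]
contact_force: [-0.1, 0.1, 0.8]
opening: 0.172
```

```bash
python3 - <<'E'
from h import *
for i in range(3):
    p=snapshot("wrist"); s=get_state();print(s["clock"],s["tool_pos"],s["eef_rot"],s["contact_force"],s["opening"])
save(p,"w3.png",(240,180,400,300),5); np.save("w3.npy",p,allow_pickle=True)
E
```

```text
4.45 [ 0.50630651 -0.21458531  0.07505413] [9.82967882e-01 1.83777204e-01 1.88148451e-04 2.15197332e-04] [ 0.37081721 -0.135319    1.08893147] 0.1629509018759696
4.5 [ 0.50630873 -0.21456826  0.07500946] [9.82960816e-01 1.83815014e-01 1.85559025e-04 1.99873022e-04] [-0.43048283 -1.23156347  0.96909278] 0.16334186920191973
4.55 [ 0.50633264 -0.2145752   0.07503982] [9.82962141e-01 1.83807871e-01 2.14789309e-04 2.21384599e-04] [ 0.12254504 -0.79659844  1.43628223] 0.16867651651718266
```

View pics/w3.png

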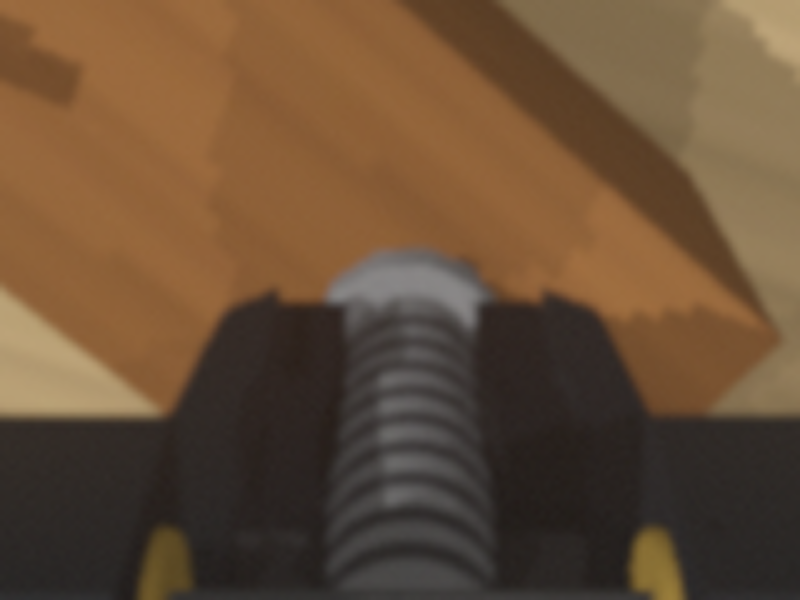

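Request:
send_rows(
  series=[
    {"dx": 0, "dy": 0, "dz": -10, "turn": 0, "grip": 0},
    {"dx": 0, "dy": 0, "dz": -16, "turn": 0, "grip": 0},
    {"dx": 0, "dy": 0, "dz": -16, "turn": 0, "grip": 0},
    {"dx": 0, "dy": 0, "dz": -16, "turn": 0, "grip": 0},
    {"dx": 0, "dy": 0, "dz": -16, "turn": 0, "grip": 0},
    {"dx": 0, "dy": 0, "dz": -16, "turn": 0, "grip": 0},
    {"dx": 0, "dy": 0, "dz": 0, "turn": 0, "grip": 0},
    {"dx": 0, "dy": 0, "dz": 0, "turn": 0, "grip": 0},
  ],
  force=60,
)

```text
clock: 5.35
tool_pos: [0.5059, -0.2142, 0.165]
eef_rot: [0.983, 0.184, -0.0, -0.0]
contact_force: [0.2, 0.4, -1.4]
opening: 0.168
```

```bash
python3 - <<'E'
from h import *
p=snapshot("wrist"); q=snapshot("scene")
s=get_state();print(s["clock"],s["tool_pos"],s["eef_rot"],s["contact_force"],s["opening"])
save(p,"w4.png"); np.save("w4.npy",p,allow_pickle=True)
save(q,"s4.png",(170,120,330,280),4); np.save("s4.npy",q,allow_pickle=True)
E
```

```text
5.45 [ 0.50540078 -0.21408782  0.16417114] [ 9.82940466e-01  1.83921882e-01 -7.71771726e-04 -4.31244983e-04] [-0.82658918  0.24047463 -1.97968828] 0.1658982475244763
```

View pics/w4.png

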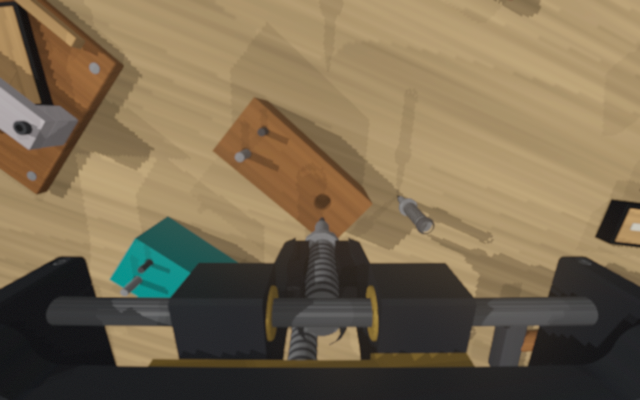

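View pics/s4.png

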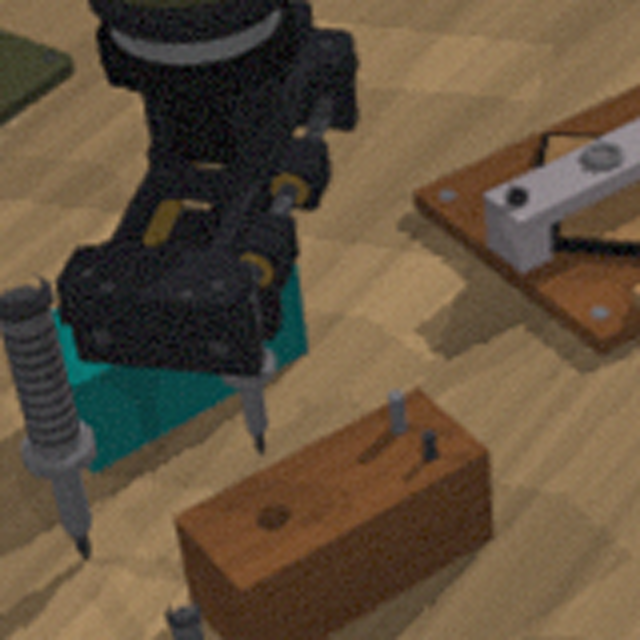

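```bash
python3 - <<'E'
from h import *
p=np.load("w4.npy",allow_pickle=True).item();q=np.load("s4.npy",allow_pickle=True).item()
save(p,"w4c.png",(280,180,370,260),8)
save(q,"s4c.png",(215,200,265,260),10)
print("hole w",onz(p,[[322,201.5]],.062),"s",onz(q,[[170+273/4,120+517/4]],.062))
for z in(.1,.102,.104): print(z,onz(p,[[322,222]],z),onz(q,[[235.75,232.7]],z))
E
```

```text
hole w [[ 0.50555729 -0.21424811  0.062     ]] s [[ 0.50750449 -0.21575335  0.062     ]]
0.1 [[ 0.50056102 -0.21610577  0.1       ]] [[ 0.50404143 -0.21179887  0.1       ]]
0.102 [[ 0.50129791 -0.21581568  0.102     ]] [[ 0.50547136 -0.21334356  0.102     ]]
0.104 [[ 0.50203479 -0.2155256   0.104     ]] [[ 0.50690129 -0.21488825  0.104     ]]
```

View pics/w4c.png

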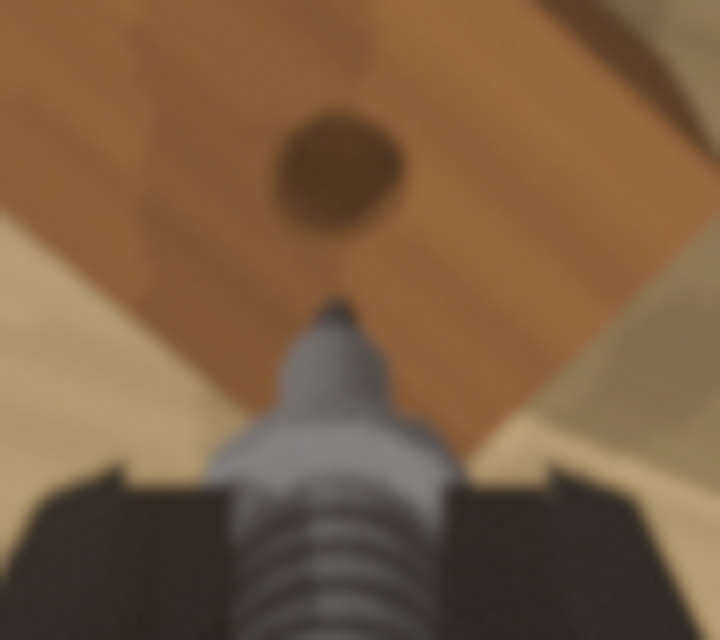

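View pics/s4c.png

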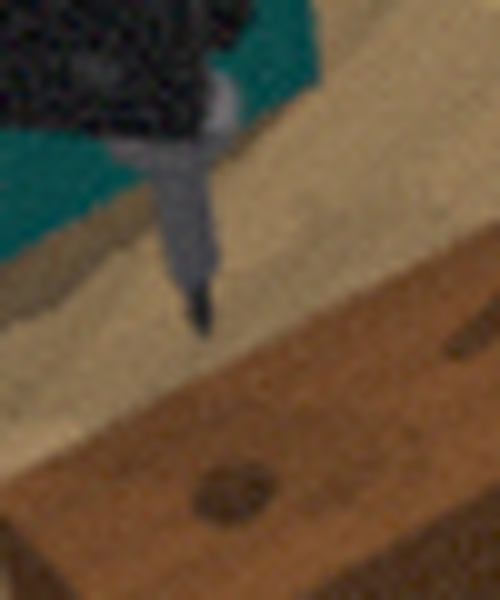

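```bash
cat >> h.py <<'E'
def tri(obs):
    A=np.zeros((3,3));b=np.zeros(3)
    for p,uv in obs:
        R=np.array(p["R"]);c=-R.T@np.array(p["t"]);d=(rays(p,[uv])@R)[0];d/=np.linalg.norm(d)
        M=np.eye(3)-np.outer(d,d);A+=M;b+=M@c
    return np.linalg.solve(A,b)
E
python3 - <<'E'
from h import *
p=np.load("w4.npy",allow_pickle=True).item();q=np.load("s4.npy",allow_pickle=True).item()
a,b=(322.4,217.4),(235.3,233.7)
X=tri([(p,a),(q,b)]);print(X,proj(p,X),proj(q,X))
for z in(.098,.1,.102,.104): print(z,onz(p,[a],z),onz(q,[b],z))
# expected vertical punch at tcp
for z in(.102,.116,.152): print(z,proj(p,[.5057,-.2144,z]),(proj(q,[.5057,-.2144,z])-[215,200])*10)
E
```

```text
[ 0.50490398 -0.21475757  0.10056953] [[322.39531779 216.95485536]] [[235.11409847 233.63423824]]
0.098 [[ 0.5036522  -0.21525696  0.098     ]] [[ 0.50346713 -0.21275633  0.098     ]]
0.1 [[ 0.50435304 -0.2149776   0.1       ]] [[ 0.50489431 -0.21429298  0.1       ]]
0.102 [[ 0.50505388 -0.21469824  0.102     ]] [[ 0.50632149 -0.21582962  0.102     ]]
0.104 [[ 0.50575472 -0.21441888  0.104     ]] [[ 0.50774867 -0.21736627  0.104     ]]
0.102 [[322.3442615  216.55834651]] [[204.99815703 330.99368458]]
0.116 [[322.40343619 223.16262518]] [[196.23690208 275.1244678 ]]
0.152 [[322.59700514 244.77506976]] [[172.79949512 125.96913804]]
```

Request:
send_rows(
  series=[
    {"dx": 3.9, "dy": -11.3, "dz": 0, "turn": 0, "grip": 0},
    {"dx": 7.8, "dy": -22.6, "dz": 0, "turn": 0, "grip": 0},
    {"dx": 7.8, "dy": -22.6, "dz": 0, "turn": 0, "grip": 0},
    {"dx": 7.8, "dy": -22.6, "dz": 0, "turn": 0, "grip": 0},
    {"dx": 7.8, "dy": -22.6, "dz": 0, "turn": 0, "grip": 0},
    {"dx": 7.8, "dy": -22.6, "dz": 0, "turn": 0, "grip": 0},
    {"dx": 7.8, "dy": -22.6, "dz": 0, "turn": 0, "grip": 0},
    {"dx": 7.8, "dy": -22.6, "dz": 0, "turn": 0, "grip": 0},
    {"dx": 7.8, "dy": -22.6, "dz": 0, "turn": 0, "grip": 0},
    {"dx": 7.8, "dy": -22.6, "dz": 0, "turn": 0, "grip": 0},
    {"dx": 7.8, "dy": -22.6, "dz": 0, "turn": 0, "grip": 0},
    {"dx": 7.8, "dy": -22.6, "dz": 0, "turn": 0, "grip": 0},
    {"dx": 7.8, "dy": -22.6, "dz": 5, "turn": 0, "grip": 0},
    {"dx": 7.8, "dy": -22.6, "dz": 5, "turn": 0, "grip": 0},
    {"dx": 3.9, "dy": -11.3, "dz": 5, "turn": 0, "grip": 0},
    {"dx": 0, "dy": 0, "dz": 5, "turn": 0, "grip": 0},
    {"dx": 0, "dy": 0, "dz": 5, "turn": 0, "grip": 0},
    {"dx": 0, "dy": 0, "dz": 0, "turn": 0, "grip": 0},
    {"dx": 0, "dy": 0, "dz": 0, "turn": 0, "grip": 0},
    {"dx": 0, "dy": 0, "dz": 0, "turn": 0, "grip": 0},
  ],
  force=60,
)

```text
clock: 7.45
tool_pos: [0.4939, 0.1191, 0.1401]
eef_rot: [0.983, 0.183, 0.0, 0.0]
contact_force: [0.2, 0.2, -1.1]
opening: 0.168
```

```bash
python3 - <<'E'
from h import *
p=snapshot("wrist"); q=snapshot("scene")
s=get_state();print(s["clock"],s["tool_pos"],s["eef_rot"],s["contact_force"],s["opening"])
save(p,"w5.png"); np.save("w5.npy",p,allow_pickle=True)
save(q,"s5.png",(270,100,370,190),7); np.save("s5.npy",q,allow_pickle=True)
save(p,"w5c.png",(270,160,380,260),7)
E
```

```text
7.55 [0.49381068 0.11957538 0.14013836] [9.83039911e-01 1.83391552e-01 2.52219457e-04 8.56786015e-05] [-0.29565742  0.62716289 -1.25875584] 0.16728940796697192
```

View pics/w5.png

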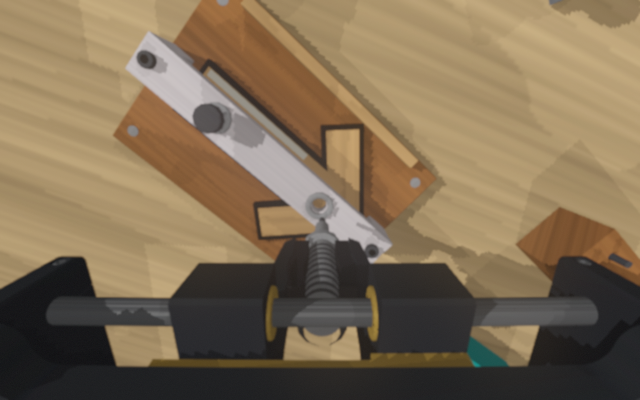

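View pics/w5c.png

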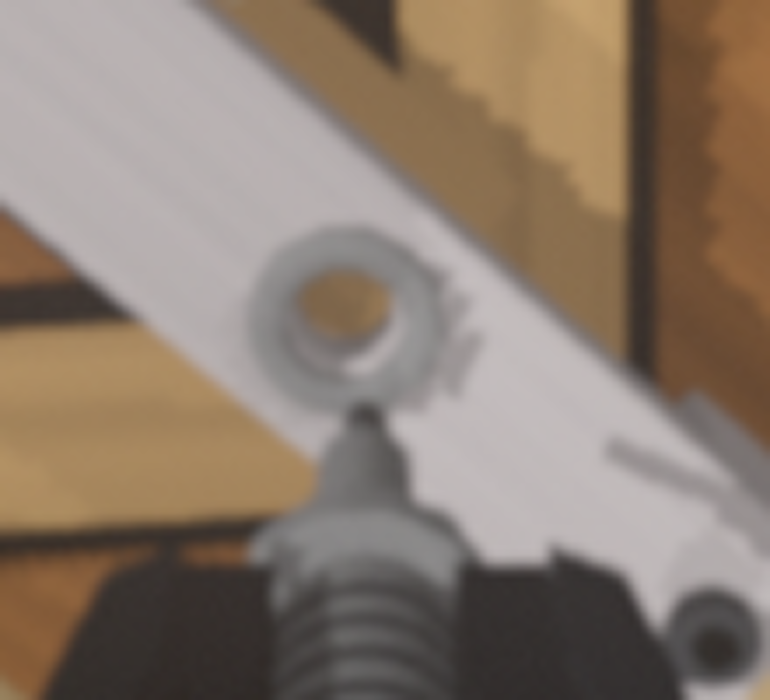

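View pics/s5.png

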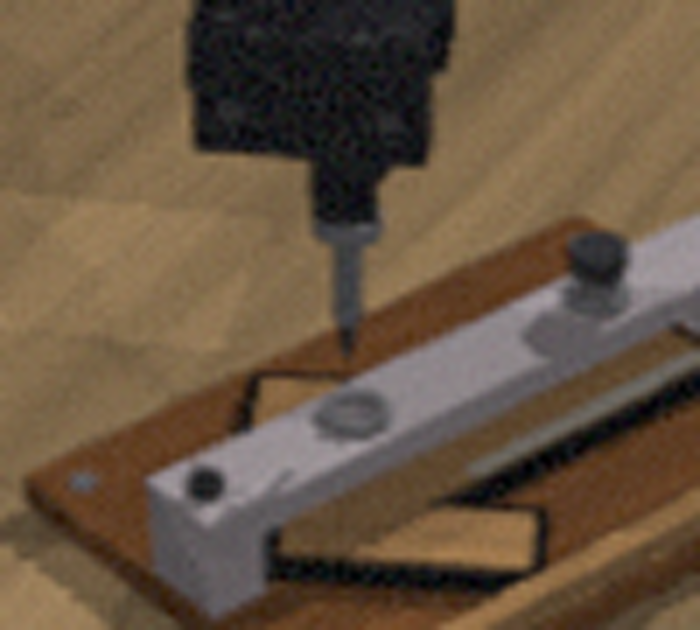

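```bash
python3 - <<'E'
from h import *
p=np.load("w5.npy",allow_pickle=True).item();q=np.load("s5.npy",allow_pickle=True).item();t=np.load("top0.npy",allow_pickle=True).item()
k=-.43
bw=onz(p,[[270+345/7+k,160+318/7+k]],.056)[0]; bs=onz(q,[[270+353/7+k,100+411/7+k]],.056)[0]; bt=onz(t,[[253.4-.46,226.9-.46]],.056)[0]
a=(270+365/7+k,160+403/7+k); b=(270+347/7+k,100+355/7+k)
print("bush",bw,bs,bt,"tri",tri([(p,(270+345/7+k,160+318/7+k)),(q,(270+353/7+k,100+411/7+k))]))
print("tip tri",tri([(p,a),(q,b)]),"at .077",onz(p,[a],.077),onz(q,[b],.077))
# ring fit from depth
for n,P in(("w",p),("t",t)):
    C=cloud(P).reshape(-1,3); m=(abs(C[:,2]-.0513)<.003)&(abs(C[:,0]-.514)<.08)&(abs(C[:,1]-.172)<.14)
    r=cv2.minAreaRect(C[m][:,:2].astype(np.float32)*1000);print(n,r)
E
```

```text
bush [0.49518188 0.1226052  0.056     ] [0.4945494  0.11940434 0.056     ] [0.49283301 0.11996364 0.056     ] tri [0.49375745 0.12214809 0.05368075]
tip tri [0.49287696 0.11917644 0.07793837] at .077 [[0.49303114 0.11917966 0.077     ]] [[0.4916705  0.12045769 0.077     ]]
w ((513.5142211914062, 173.87168884277344), (261.18389892578125, 34.73969650268555), 69.19625091552734)
t ((513.9304809570312, 172.79322814941406), (258.7743225097656, 34.65929412841797), 69.02887725830078)
```

Request:
send_rows(
  series=[
    {"dx": 1.6, "dy": -1.2, "dz": 3, "turn": 0, "grip": 0},
    {"dx": 1.6, "dy": -1.2, "dz": 4, "turn": 0, "grip": 0},
    {"dx": 0, "dy": 0, "dz": 4, "turn": 0, "grip": 0},
    {"dx": 0, "dy": 0, "dz": 3, "turn": 0, "grip": 0},
    {"dx": 0, "dy": 0, "dz": 0, "turn": 0, "grip": 0},
    {"dx": 0, "dy": 0, "dz": 0, "turn": 0, "grip": 0},
    {"dx": 0, "dy": 0, "dz": 0, "turn": 0, "grip": 0},
  ],
  force=60,
)

```text
clock: 8.25
tool_pos: [0.4957, 0.1234, 0.126]
eef_rot: [0.983, 0.184, 0.0, 0.0]
contact_force: [-0.1, -0.2, -1.4]
opening: 0.168
```

```bash
python3 - <<'E'
from h import *
p=snapshot("wrist"); q=snapshot("scene")
s=get_state();print(s["clock"],s["tool_pos"],s["eef_rot"],s["contact_force"],s["opening"])
np.save("w6.npy",p,allow_pickle=True)
save(q,"s6.png",(295,125,345,175),12); np.save("s6.npy",q,allow_pickle=True)
save(p,"w6c.png",(290,180,350,240),12)
E
```

```text
8.35 [0.49578617 0.12349662 0.12601931] [9.82958688e-01 1.83826533e-01 1.49651008e-04 3.33941563e-05] [ 0.36330798  0.36005365 -1.67996321] 0.16941581046077658
```

View pics/w6c.png

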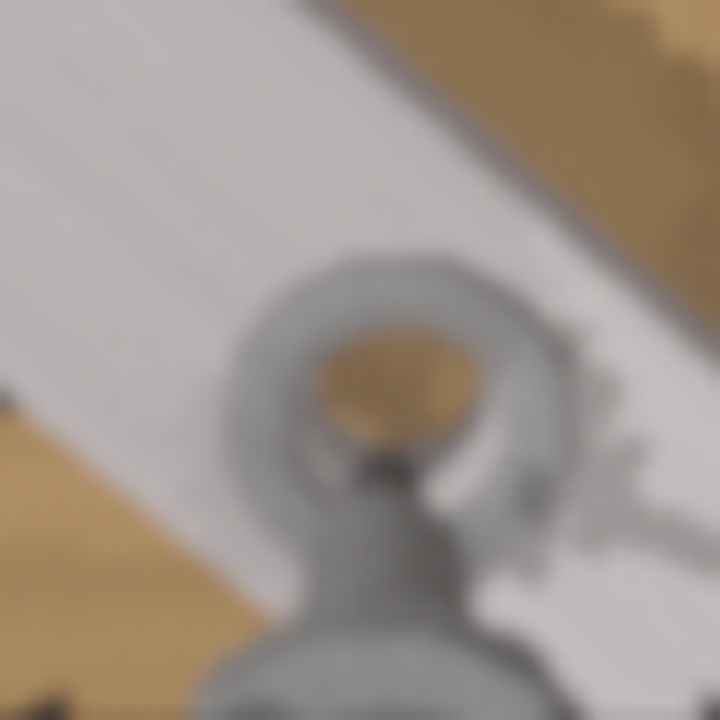

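View pics/s6.png

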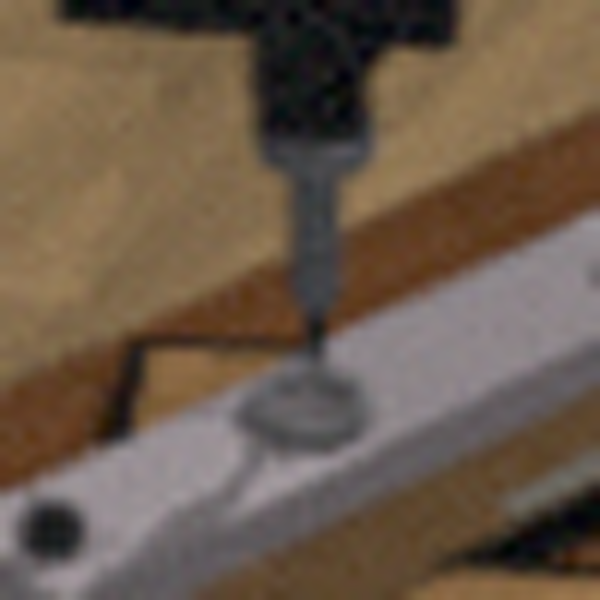

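```bash
python3 - <<'E'
from h import *
p=np.load("w6.npy",allow_pickle=True).item();q=np.load("s6.npy",allow_pickle=True).item()
k=-.46
ex=np.array([np.cos(.3697),np.sin(.3697)]);ey=np.array([np.sin(.3697),-np.cos(.3697)])
for rc in ((402,421),):
    bw=onz(p,[[290+rc[0]/12+k,180+rc[1]/12+k]],.056)[0]; tw=onz(p,[[290+388/12+k,180+453/12+k]],.063)[0]
    print(bw,tw,(bw-tw)[:2]@ex*1e3,(bw-tw)[:2]@ey*1e3)
bs=onz(q,[[295+305/12+k,125+411/12+k]],.056)[0]; ts=onz(q,[[295+316/12+k,125+362/12+k]],.063)[0]
print(bs,ts,(bs-ts)[:2]@ex*1e3,(bs-ts)[:2]@ey*1e3)
C=cloud(p).reshape(-1,3); m=(abs(C[:,2]-.056)<.0035)&(np.hypot(C[:,0]-.495,C[:,1]-.1225)<.02)
print(np.percentile(C[m][:,2],[10,50,90]))
for zz in (.0545,.055): 
  mm=m&(C[:,2]>zz); print(mm.sum(),cv2.minEnclosingCircle(C[mm][:,:2].astype(np.float32)*1e3))
# draw predicted ring circles on wrist for candidates
im=cv2.resize(p["img"][180:240,290:350,::-1],None,fx=12,fy=12,interpolation=cv2.INTER_CUBIC)
th=np.linspace(0,2*np.pi,60)
for r in(.0125,.0065):
    c=np.c_[bw[0]+r*np.cos(th),bw[1]+r*np.sin(th),0*th+.056]; uv=(proj(p,c)-[290,180])*12+5.5
    cv2.polylines(im,[uv.astype(int).reshape(-1,1,2)],True,(0,0,255),1)
cv2.imwrite("pics/w6d.png",im)
E
```

```text
[0.494962   0.12237407 0.056     ] [0.49490889 0.12338682 0.063     ] -0.31642521182242234 0.963516651318072
[0.49545099 0.11759269 0.056     ] [0.49412203 0.12434525 0.063     ] -1.2007779238904919 6.77652408567295
[0.05283395 0.05497834 0.05604965]
291 ((494.35723876953125, 122.48272705078125), 12.15054702758789)
208 ((494.1379699707031, 122.42927551269531), 11.972594261169434)
```

View pics/w6d.png

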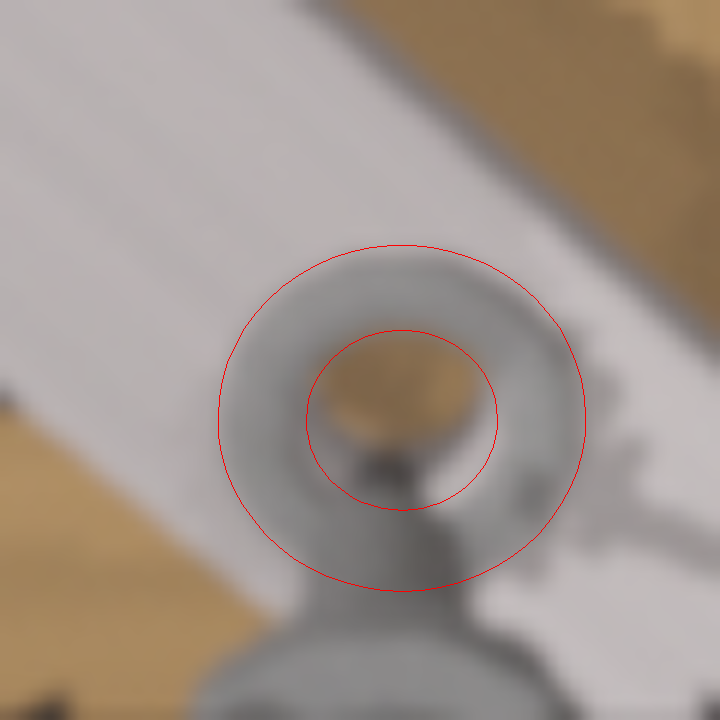

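```bash
python3 - <<'E'
from h import *
ims=[]
for n in("w3","w4","w5","w6"):
    p=np.load(n+".npy",allow_pickle=True).item(); im=p["img"][205:255,290:355,::-1]; ims.append(cv2.resize(im,None,fx=6,fy=6,interpolation=cv2.INTER_CUBIC))
cv2.imwrite("pics/cmp.png",np.vstack([np.hstack(ims[:2]),np.hstack(ims[2:])]))
p=np.load("w6.npy",allow_pickle=True).item(); C=cloud(p)
# depth of the tip/nose pixels: heights
for r in range(216,244,2): print(r,np.round(C[r,322],4), end=" ; ")
E
```

```text
216 [0.4818 0.1181 0.022 ] ; 218 [0.4972 0.1242 0.0709] ; 220 [0.4988 0.1248 0.0797] ; 222 [0.4991 0.1249 0.0843] ; 224 [0.4988 0.1249 0.0875] ; 226 [0.4993 0.1251 0.0925] ; 228 [0.4992 0.125  0.0957] ; 230 [0.5055 0.1275 0.1149] ; 232 [0.5051 0.1274 0.117 ] ; 234 [0.5044 0.1271 0.1182] ; 236 [0.503  0.1266 0.1178] ; 238 [0.5023 0.1263 0.1188] ; 240 [0.5018 0.1261 0.1205] ; 242 [0.5016 0.126  0.1227] ;
```

View pics/cmp.png

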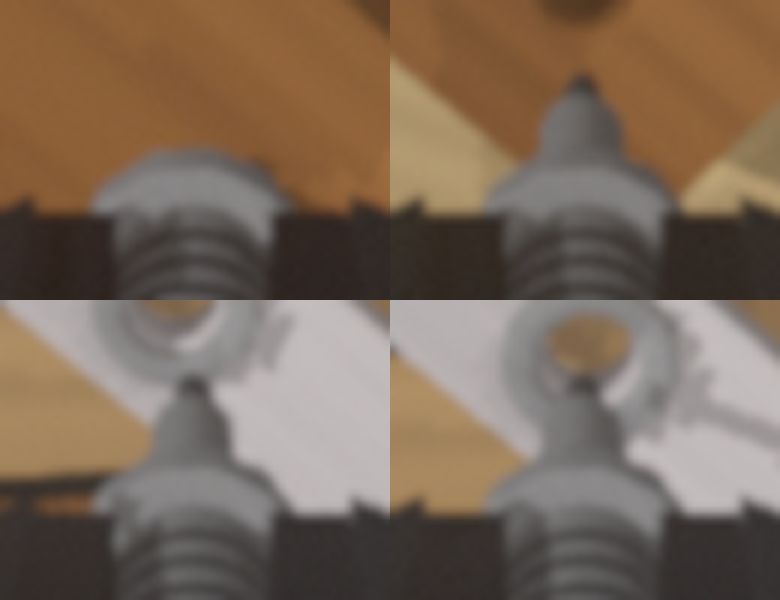

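Request:
send_rows(
  series=[
    {"dx": -0.6, "dy": 0.8, "dz": 0, "turn": 0, "grip": 0},
    {"dx": 0, "dy": 0, "dz": 3, "turn": 0, "grip": 0},
    {"dx": 0, "dy": 0, "dz": 3, "turn": 0, "grip": 0},
    {"dx": 0, "dy": 0, "dz": 3, "turn": 0, "grip": 0},
    {"dx": 0, "dy": 0, "dz": 3, "turn": 0, "grip": 0},
    {"dx": 0, "dy": 0, "dz": 3, "turn": 0, "grip": 0},
    {"dx": 0, "dy": 0, "dz": 0, "turn": 0, "grip": 0},
    {"dx": 0, "dy": 0, "dz": 0, "turn": 0, "grip": 0},
  ],
  force=60,
)

```text
clock: 9.15
tool_pos: [0.4954, 0.1225, 0.1108]
eef_rot: [0.983, 0.184, -0.0, 0.0]
contact_force: [0.7, -0.5, -2.4]
opening: 0.168
```

```bash
python3 - <<'E'
from h import *
p=snapshot("wrist"); q=snapshot("scene")
s=get_state();print(s["clock"],s["tool_pos"],s["eef_rot"],s["contact_force"],s["moment"],s["opening"])
np.save("w7.npy",p,allow_pickle=True)
save(q,"s7.png",(295,125,345,175),12); np.save("s7.npy",q,allow_pickle=True)
save(p,"w7c.png",(290,180,350,240),12)
E
```

```text
9.25 [0.49551427 0.12254047 0.11099159] [9.82957871e-01 1.83830924e-01 1.24500779e-04 2.48999175e-05] [ 0.01238729 -0.35350376 -1.92580327] [-0.02652989 -0.00242439  0.05790291] 0.16041625891737107
```

View pics/w7c.png

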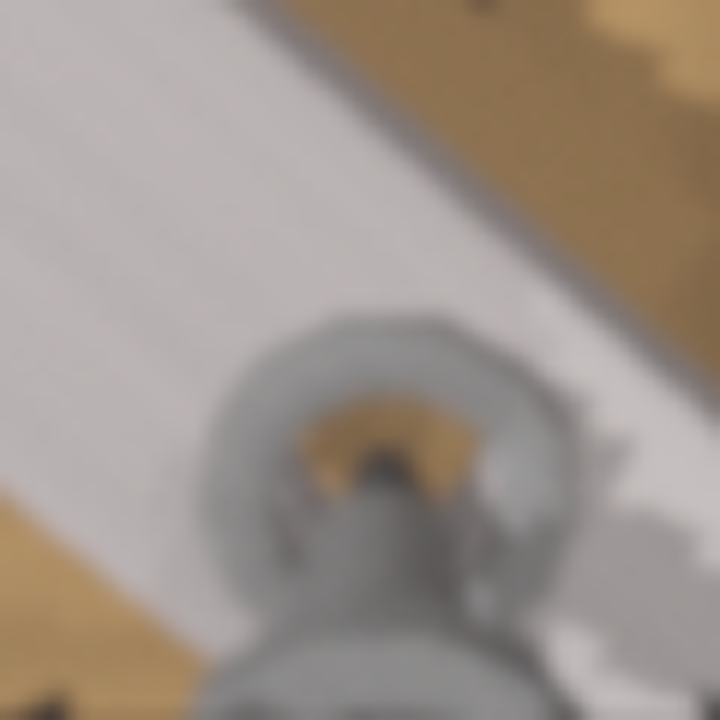

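View pics/s7.png

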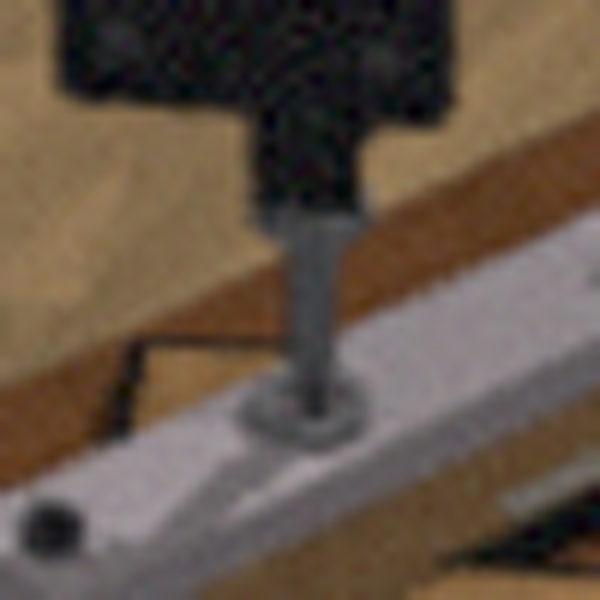

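```bash
python3 - <<'E'
from h import *
ex=np.array([np.cos(.3697),np.sin(.3697)]);ey=np.array([np.sin(.3697),-np.cos(.3697)])
def T(v): return np.round([v[:2]@ex*1e3,v[:2]@ey*1e3],2)
k=-.46
for n,tip,tz in(("w6",(388,453),.063),("w7",(386,452),.048)):
    p=np.load(n+".npy",allow_pickle=True).item(); C=cloud(p); Q=C.reshape(-1,3)
    tw=onz(p,[[290+tip[0]/12+k,180+tip[1]/12+k]],tz)[0]
    best=None
    # fit ring: dark-ring contrast vs bridge: search center maximizing gradient along outer circle (upper arc only) 
    g=cv2.GaussianBlur(cv2.cvtColor(p["img"],cv2.COLOR_RGB2GRAY).astype(np.float32),(0,0),.7)
    th=np.radians(np.arange(0,360,4))
    res=[]
    for x in np.arange(.491,.499,.0003):
        for y in np.arange(.1185,.1265,.0003):
            sc=[]
            for r0,r1 in((.0115,.0138),):
                a=proj(p,np.c_[x+r0*np.cos(th),y+r0*np.sin(th),0*th+.056]); b=proj(p,np.c_[x+r1*np.cos(th),y+r1*np.sin(th),0*th+.056])
                s=lambda uv: cv2.remap(g,uv[:,0].astype(np.float32).reshape(1,-1),uv[:,1].astype(np.float32).reshape(1,-1),cv2.INTER_LINEAR)[0]
                dd=np.clip(s(b)-s(a),-10,25); up=b[:,1]<b[:,1].mean()+2
                sc.append(dd[up].mean())
            res.append((sc[0],x,y))
    res.sort(reverse=True); R=np.array(res[:15]); bw=R[:,1:].mean(0); print(n,"ring",R[0],bw,"tip",tw,"rel",T(np.r_[bw,0]-tw))
    m=(abs(Q[:,2]-.056)<.0012)&(np.hypot(Q[:,0]-.4945,Q[:,1]-.1224)<.016)
    c=cv2.minEnclosingCircle(Q[m][:,:2].astype(np.float32)*1e3)
    zt=tz+.016
    N=Q[(Q[:,2]>zt)&(Q[:,2]<tz+.034)&(np.hypot(Q[:,0]-.4945,Q[:,1]-.1224)<.01)]
    # fit circle with r=5 to nose points
    from scipy.optimize import least_squares
    o=least_squares(lambda v:np.hypot(N[:,0]*1e3-v[0],N[:,1]*1e3-v[1])-5,[494.,122.5],loss="soft_l1",f_scale=.3)
    print("depth ring",c,"nose",len(N),o.x,"rel",T((np.array(c[0])-o.x)/1e3))
E
```

```text
w6 ring [24.60562897  0.4952      0.1218    ] [0.49486 0.12182] tip [0.49490889 0.12338682 0.063     ] rel [-0.61  1.44]
depth ring ((494.35723876953125, 122.48272705078125), 12.15054702758789) nose 110 [494.32381222 123.52034368] rel [-0.34  0.98]
w7 ring [24.80692101  0.4952      0.1218    ] [0.49486 0.12182] tip [0.49459931 0.12261144 0.048     ] rel [-0.04  0.83]
depth ring ((494.20611572265625, 122.33390808105469), 12.198763847351074) nose 113 [493.86636418 122.51446547] rel [0.25 0.29]
```

Request:
send_rows(
  series=[
    {"dx": 0, "dy": 0.5, "dz": 0, "turn": 0, "grip": 0},
    {"dx": 0, "dy": 0, "dz": 2, "turn": 0, "grip": 0},
    {"dx": 0, "dy": 0, "dz": 2, "turn": 0, "grip": 0},
    {"dx": 0, "dy": 0, "dz": 2, "turn": 0, "grip": 0},
    {"dx": 0, "dy": 0, "dz": 2, "turn": 0, "grip": 0},
    {"dx": 0, "dy": 0, "dz": 0, "turn": 0, "grip": 0},
    {"dx": 0, "dy": 0, "dz": 0, "turn": 0, "grip": 0},
  ],
  force=60,
)

```text
clock: 9.95
tool_pos: [0.4956, 0.1221, 0.1028]
eef_rot: [0.983, 0.184, -0.0, 0.0]
contact_force: [-0.3, -0.1, -1.6]
opening: 0.165
```

Request:
send_rows(
  series=[
    {"dx": 0, "dy": 0, "dz": 1.5, "turn": 0, "grip": 0},
    {"dx": 0, "dy": 0, "dz": 1.5, "turn": 0, "grip": 0},
    {"dx": 0, "dy": 0, "dz": 0, "turn": 0, "grip": 0},
    {"dx": 0, "dy": 0, "dz": 0, "turn": 0, "grip": 0},
  ],
  force=60,
)

```text
clock: 10.35
tool_pos: [0.4956, 0.122, 0.0999]
eef_rot: [0.983, 0.184, -0.0, 0.0]
contact_force: [-0.4, -0.4, -0.6]
opening: 0.169
```

Request:
send_rows(
  series=[
    {"dx": 0, "dy": 0, "dz": 1.5, "turn": 0, "grip": 0},
    {"dx": 0, "dy": 0, "dz": 1, "turn": 0, "grip": 0},
    {"dx": 0, "dy": 0, "dz": 0, "turn": 0, "grip": 0},
    {"dx": 0, "dy": 0, "dz": 0, "turn": 0, "grip": 0},
  ],
  force=60,
)

```text
clock: 10.75
tool_pos: [0.4956, 0.1221, 0.0974]
eef_rot: [0.983, 0.184, -0.0, 0.0]
contact_force: [0.4, 0.4, -2.5]
opening: 0.166
```

```bash
cat > st.py <<'E'
from h import *
F=[];P=[];M=[]
for i in range(6):
    snapshot("wrist"); s=get_state(); F.append(s["contact_force"]);P.append(s["tool_pos"]);M.append(s["moment"])
print(s["clock"],np.mean(P,0),np.round(np.mean(F,0),2),np.round(np.std(F,0),2),np.round(np.mean(M,0),3),s["opening"],s["eef_rot"])
E
python3 st.py
```

```text
11.05 [0.49562076 0.12205573 0.09742798] [-0.28 -0.05 -1.66] [0.37 0.58 0.13] [ 0.001 -0.004 -0.002] 0.16337527275318176 [9.82955715e-01 1.83842485e-01 4.43099289e-05 3.77243812e-05]
```

Request:
send_rows(
  series=[
    {"dx": 0, "dy": 0, "dz": 1.5, "turn": 0, "grip": 0},
    {"dx": 0, "dy": 0, "dz": 1.5, "turn": 0, "grip": 0},
    {"dx": 0, "dy": 0, "dz": 0, "turn": 0, "grip": 0},
    {"dx": 0, "dy": 0, "dz": 0, "turn": 0, "grip": 0},
  ],
  force=60,
)

```text
clock: 11.45
tool_pos: [0.4955, 0.122, 0.0943]
eef_rot: [0.983, 0.184, -0.0, 0.0]
contact_force: [0.2, 0.6, -2.1]
opening: 0.166
```

Request:
send_rows(
  series=[
    {"dx": 0, "dy": 0, "dz": 1.5, "turn": 0, "grip": 0},
    {"dx": 0, "dy": 0, "dz": 1.5, "turn": 0, "grip": 0},
    {"dx": 0, "dy": 0, "dz": 0, "turn": 0, "grip": 0},
    {"dx": 0, "dy": 0, "dz": 0, "turn": 0, "grip": 0},
  ],
  force=60,
)

```text
clock: 11.85
tool_pos: [0.4956, 0.122, 0.0913]
eef_rot: [0.983, 0.184, -0.0, 0.0]
contact_force: [-0.1, 0.9, -1.0]
opening: 0.166
```

Request:
send_rows(
  series=[
    {"dx": 0, "dy": 0, "dz": 1.5, "turn": 0, "grip": 0},
    {"dx": 0, "dy": 0, "dz": 1.5, "turn": 0, "grip": 0},
    {"dx": 0, "dy": 0, "dz": 0, "turn": 0, "grip": 0},
    {"dx": 0, "dy": 0, "dz": 0, "turn": 0, "grip": 0},
  ],
  force=60,
)

```text
clock: 12.25
tool_pos: [0.4955, 0.1221, 0.0883]
eef_rot: [0.983, 0.184, -0.0, 0.0]
contact_force: [-0.6, -0.4, -1.6]
opening: 0.166
```

Request:
send_rows(
  series=[
    {"dx": 0, "dy": 0, "dz": 1.5, "turn": 0, "grip": 0},
    {"dx": 0, "dy": 0, "dz": 1.5, "turn": 0, "grip": 0},
    {"dx": 0, "dy": 0, "dz": 0, "turn": 0, "grip": 0},
    {"dx": 0, "dy": 0, "dz": 0, "turn": 0, "grip": 0},
  ],
  force=60,
)

```text
clock: 12.65
tool_pos: [0.4957, 0.1221, 0.0855]
eef_rot: [0.983, 0.184, 0.0, 0.0]
contact_force: [-0.2, -0.4, 0.7]
opening: 0.164
```

```bash
python3 st.py
```

```text
12.95 [0.49571166 0.12208731 0.08550887] [-0.34 -0.19  0.83] [0.22 0.41 0.63] [0.004 0.023 0.005] 0.16685070830748183 [9.82957460e-01 1.83833097e-01 1.51369234e-04 2.66338148e-05]
```

Request:
send_rows(
  series=[
    {"dx": 0, "dy": 0, "dz": 1, "turn": 0, "grip": 0},
    {"dx": 0, "dy": 0, "dz": 1, "turn": 0, "grip": 0},
    {"dx": 0, "dy": 0, "dz": 1, "turn": 0, "grip": 0},
    {"dx": 0, "dy": 0, "dz": 0, "turn": 0, "grip": 0},
    {"dx": 0, "dy": 0, "dz": 0, "turn": 0, "grip": 0},
  ],
  force=60,
)

```text
clock: 13.45
tool_pos: [0.4958, 0.1221, 0.0828]
eef_rot: [0.983, 0.184, 0.0, 0.0]
contact_force: [-1.5, -0.1, 7.0]
opening: 0.165
```

```bash
python3 st.py
```

```text
13.75 [0.49579664 0.12211565 0.08280722] [-1.04 -0.5   6.89] [0.43 0.41 0.59] [-0.014  0.191 -0.002] 0.16679579797131694 [9.82953892e-01 1.83851954e-01 3.25308487e-04 3.64888771e-06]
```

Request:
send_rows(
  series=[
    {"dx": 0, "dy": 0, "dz": 1, "turn": 0, "grip": 0},
    {"dx": 0, "dy": 0, "dz": 1, "turn": 0, "grip": 0},
    {"dx": 0, "dy": 0, "dz": 1, "turn": 0, "grip": 0},
    {"dx": 0, "dy": 0, "dz": 0, "turn": 0, "grip": 0},
    {"dx": 0, "dy": 0, "dz": 0, "turn": 0, "grip": 0},
  ],
  force=60,
)

```text
clock: 14.25
tool_pos: [0.4959, 0.1222, 0.0802]
eef_rot: [0.983, 0.184, 0.001, -0.0]
contact_force: [-0.8, -0.2, 11.9]
opening: 0.166
```

```bash
python3 st.py; python3 - <<'E'
from h import *
p=snapshot("wrist"); save(p,"w8c.png",(280,180,370,260),8); q=snapshot("scene"); save(q,"s8.png",(285,115,345,175),10)
E
```

```text
14.55 [0.49589592 0.12212289 0.08024416] [-1.22 -0.24 11.09] [0.46 0.57 0.33] [-0.047  0.348 -0.002] 0.17023297300853454 [9.82954594e-01 1.83847753e-01 5.19864718e-04 7.93031388e-06]
```

View pics/w8c.png

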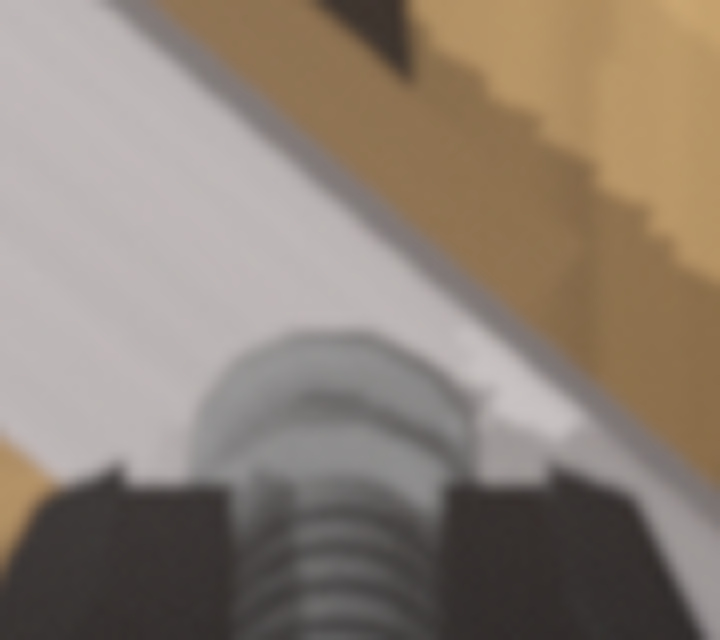

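View pics/s8.png

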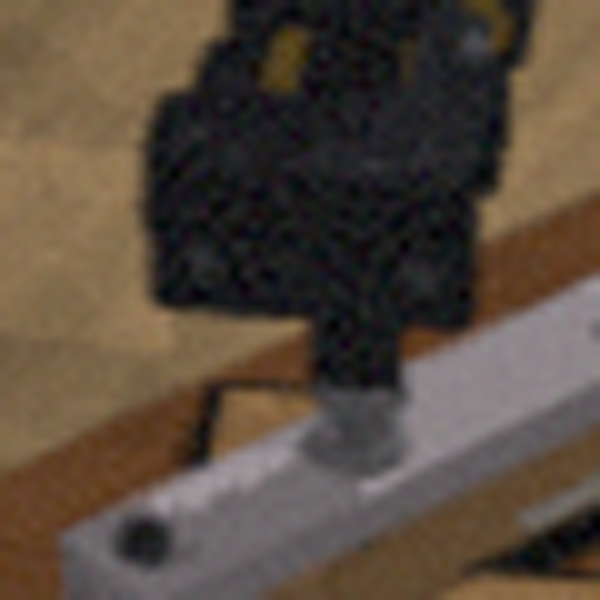

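Request:
send_rows(
  series=[
    {"dx": 0, "dy": 0, "dz": 0.6, "turn": 0, "grip": 0},
    {"dx": 0, "dy": 0, "dz": 0.6, "turn": 0, "grip": 0},
    {"dx": 0, "dy": 0, "dz": 0, "turn": 0, "grip": 0},
    {"dx": 0, "dy": 0, "dz": 0, "turn": 0, "grip": 0},
  ],
  force=60,
)

```text
clock: 15.05
tool_pos: [0.496, 0.1221, 0.0792]
eef_rot: [0.983, 0.184, 0.001, -0.0]
contact_force: [-1.8, 0.5, 12.7]
opening: 0.166
```

```bash
python3 st.py
```

```text
15.35 [0.49591849 0.12212949 0.07921449] [-1.64 -0.22 12.9 ] [0.36 0.6  0.22] [-0.071  0.429  0.001] 0.1626664324286105 [ 9.82961035e-01  1.83813027e-01  6.12656815e-04 -1.36792088e-05]
```

Request:
send_rows(
  series=[
    {"dx": 0, "dy": 0, "dz": 0.4, "turn": 0, "grip": 0},
    {"dx": 0, "dy": 0, "dz": 0, "turn": 0, "grip": 0},
    {"dx": 0, "dy": 0, "dz": 0, "turn": 0, "grip": 0},
    {"dx": 0, "dy": 0, "dz": 0, "turn": 0, "grip": 0},
  ],
  force=60,
)

```text
clock: 15.75
tool_pos: [0.4959, 0.1221, 0.0789]
eef_rot: [0.983, 0.184, 0.001, -0.0]
contact_force: [-1.0, 0.7, 14.3]
opening: 0.167
```

```bash
python3 st.py
```

```text
16.05 [0.49593412 0.12213988 0.07888619] [-1.73 -0.49 14.02] [0.82 0.42 0.67] [-0.076  0.45   0.001] 0.16689291258156608 [ 9.82955380e-01  1.83843151e-01  6.45628692e-04 -2.04943403e-05]
```

Request:
send_rows(
  series=[
    {"dx": 0, "dy": 0, "dz": 0, "turn": 0, "grip": 0},
    {"dx": 0, "dy": 0, "dz": 0, "turn": 0, "grip": 0},
    {"dx": 0, "dy": 0, "dz": 0, "turn": 0, "grip": 0},
    {"dx": 0, "dy": 0, "dz": 0, "turn": 0, "grip": 0},
    {"dx": 0, "dy": 0, "dz": 0, "turn": 0, "grip": 0},
    {"dx": 0, "dy": 0, "dz": 0, "turn": 0, "grip": 0},
    {"dx": 0, "dy": 0, "dz": 0, "turn": 0, "grip": 0},
    {"dx": 0, "dy": 0, "dz": 0, "turn": 0, "grip": 0},
    {"dx": 0, "dy": 0, "dz": 0, "turn": 0, "grip": 0},
    {"dx": 0, "dy": 0, "dz": 0, "turn": 0, "grip": 0},
  ],
  force=60,
)

```text
clock: 17.05
tool_pos: [0.496, 0.1222, 0.0789]
eef_rot: [0.983, 0.184, 0.001, -0.0]
contact_force: [-2.2, 0.0, 14.0]
opening: 0.163
```

Request:
send_rows(
  series=[
    {"dx": 0, "dy": 0, "dz": -1, "turn": 0, "grip": 0},
    {"dx": 0, "dy": 0, "dz": -2, "turn": 0, "grip": 0},
    {"dx": 0, "dy": 0, "dz": -3, "turn": 0, "grip": 0},
    {"dx": 0, "dy": 0, "dz": -5, "turn": 0, "grip": 0},
    {"dx": 0, "dy": 0, "dz": -5, "turn": 0, "grip": 0},
    {"dx": 0, "dy": 0, "dz": -6, "turn": 0, "grip": 0},
    {"dx": 0, "dy": 0, "dz": -6, "turn": 0, "grip": 0},
    {"dx": 0, "dy": 0, "dz": -6, "turn": 0, "grip": 0},
    {"dx": 0, "dy": 0, "dz": -6, "turn": 0, "grip": 0},
    {"dx": 0, "dy": 0, "dz": -6, "turn": 0, "grip": 0},
    {"dx": 0, "dy": 0, "dz": -6, "turn": 0, "grip": 0},
    {"dx": 0, "dy": 0, "dz": 0, "turn": 0, "grip": 0},
    {"dx": 0, "dy": 0, "dz": 0, "turn": 0, "grip": 0},
  ],
  force=60,
)

```text
clock: 18.35
tool_pos: [0.4956, 0.1221, 0.1299]
eef_rot: [0.983, 0.184, 0.0, 0.0]
contact_force: [-0.6, -0.2, -1.1]
opening: 0.169
```

```bash
python3 - <<'E'
from h import *
p=snapshot("wrist"); q=snapshot("scene")
s=get_state();print(s["clock"],s["tool_pos"],s["eef_rot"],s["contact_force"],s["opening"])
np.save("w9.npy",p,allow_pickle=True); np.save("s9.npy",q,allow_pickle=True)
save(p,"w9c.png",(270,160,380,260),7); save(q,"s9.png",(270,90,360,180),7)
E
```

```text
18.45 [0.4953977  0.12202774 0.12960372] [ 9.82949198e-01  1.83877156e-01 -2.48862138e-04  5.60006173e-05] [ 0.46338531  0.19302124 -1.69506054] 0.1633386685863106
```

View pics/w9c.png

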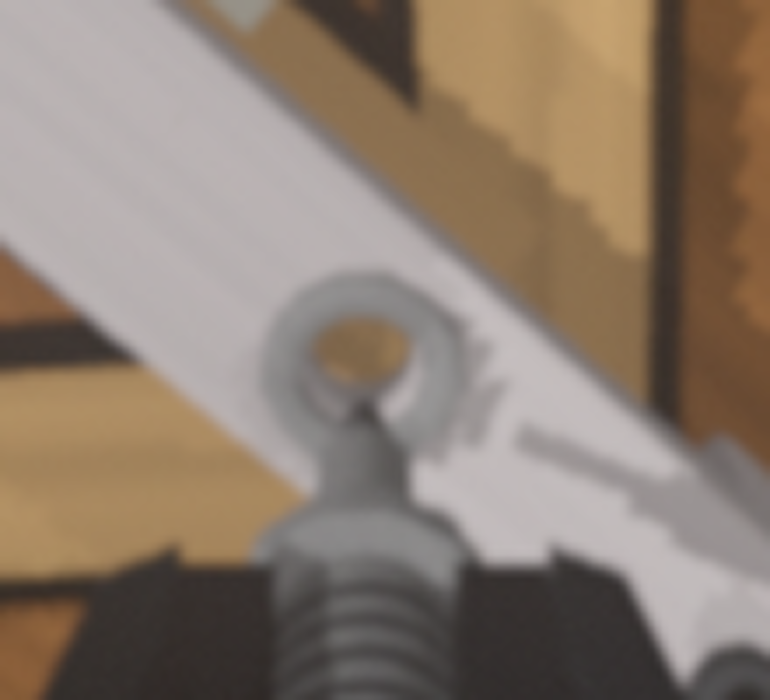

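View pics/s9.png

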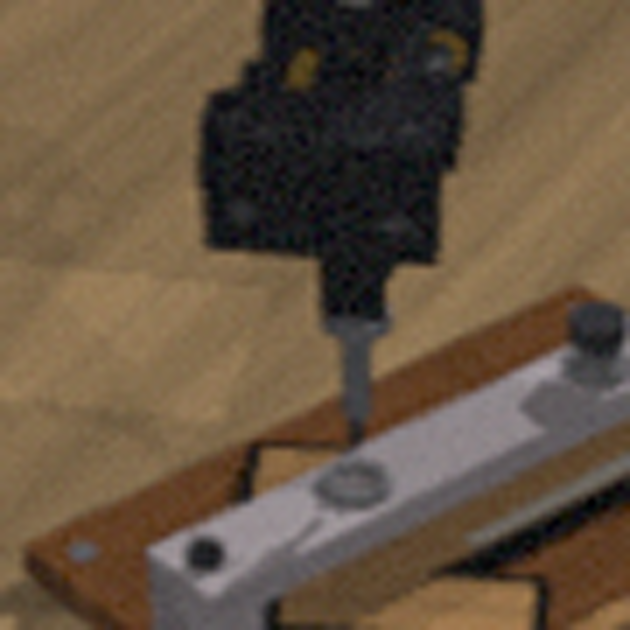

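Request:
send_rows(
  series=[
    {"dx": 0, "dy": 0, "dz": -12, "turn": 0, "grip": 0},
    {"dx": 0, "dy": 0, "dz": -12, "turn": 0, "grip": 0},
    {"dx": -4, "dy": 11.3, "dz": -12, "turn": 0, "grip": 0},
    {"dx": -8, "dy": 22.7, "dz": 0, "turn": 0, "grip": 0},
    {"dx": -8, "dy": 22.7, "dz": 0, "turn": 0, "grip": 0},
    {"dx": -8, "dy": 22.7, "dz": 0, "turn": 0, "grip": 0},
    {"dx": -8, "dy": 22.7, "dz": 0, "turn": 0, "grip": 0},
    {"dx": -8, "dy": 22.7, "dz": 0, "turn": 0, "grip": 0},
    {"dx": -8, "dy": 22.7, "dz": 0, "turn": 0, "grip": 0},
    {"dx": -8, "dy": 22.7, "dz": 0, "turn": 0, "grip": 0},
    {"dx": -8, "dy": 22.7, "dz": 0, "turn": 0, "grip": 0},
    {"dx": -8, "dy": 22.7, "dz": 0, "turn": 0, "grip": 0},
    {"dx": -8, "dy": 22.7, "dz": 0, "turn": 0, "grip": 0},
    {"dx": -8, "dy": 22.7, "dz": 0, "turn": 0, "grip": 0},
    {"dx": -8, "dy": 22.7, "dz": 0, "turn": 0, "grip": 0},
    {"dx": -8, "dy": 22.7, "dz": 0, "turn": 0, "grip": 0},
    {"dx": -4, "dy": 11.3, "dz": 0, "turn": 0, "grip": 0},
    {"dx": 0, "dy": 0, "dz": 0, "turn": 0, "grip": 0},
    {"dx": 0, "dy": 0, "dz": 0, "turn": 0, "grip": 0},
    {"dx": 0, "dy": 0, "dz": 0, "turn": 0, "grip": 0},
  ],
  force=60,
)

```text
clock: 20.45
tool_pos: [0.5061, -0.2129, 0.166]
eef_rot: [0.983, 0.185, 0.0, -0.001]
contact_force: [-0.1, -0.1, -1.6]
opening: 0.163
```

```bash
python3 - <<'E'
from h import *
p=snapshot("wrist"); p=snapshot("wrist")
s=get_state();print(s["clock"],s["tool_pos"],s["eef_rot"],s["contact_force"],s["opening"])
np.save("w10.npy",p,allow_pickle=True)
save(p,"w10c.png",(280,180,370,260),8)
E
```

```text
20.55 [ 0.50617021 -0.21309915  0.16589334] [ 9.82742739e-01  1.84977198e-01  7.02303020e-06 -3.82320175e-04] [-1.15711601  0.35601787 -1.2784976 ] 0.16884081330987522
```

View pics/w10c.png

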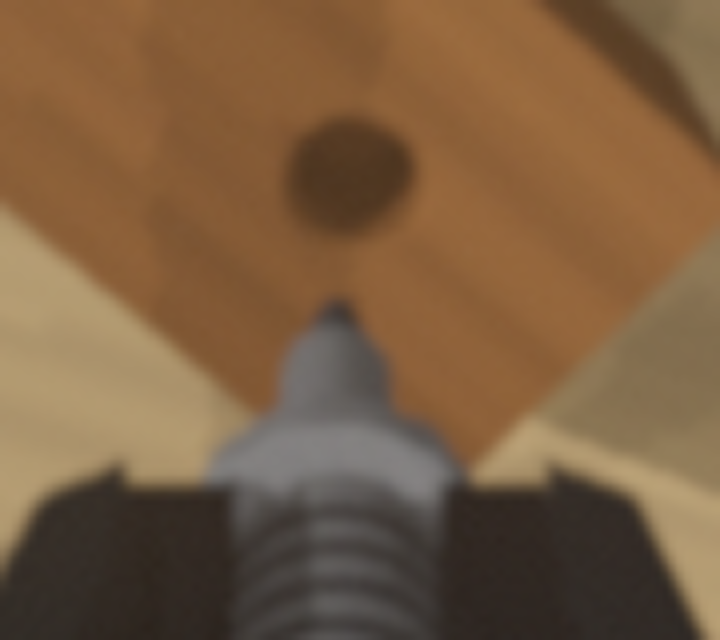

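```bash
python3 - <<'E'
from h import *
ex=np.array([np.cos(.3697),np.sin(.3697)]);ey=np.array([np.sin(.3697),-np.cos(.3697)])
k=-.44
for n,h,t,z in(("w10",(350,176),(340,298),.103),("w4",(340,170),(340,298),.1015)):
    p=np.load(n+".npy",allow_pickle=True).item()
    a=onz(p,[[280+h[0]/8+k,180+h[1]/8+k]],.062)[0];b=onz(p,[[280+t[0]/8+k,180+t[1]/8+k]],z)[0]; d=(a-b)[:2]; print(a,b,d@ex*1e3,d@ey*1e3)
    N=cloud(p).reshape(-1,3); N=N[(N[:,2]>z+.016)&(N[:,2]<z+.034)&(np.hypot(N[:,0]-b[0],N[:,1]-b[1])<.01)]
    from scipy.optimize import least_squares
    o=least_squares(lambda v:np.hypot(N[:,0]*1e3-v[0],N[:,1]*1e3-v[1])-5,b[:2]*1e3,loss="soft_l1",f_scale=.3).x/1e3
    d=a[:2]-o; print("nose axis",o,d@ex*1e3,d@ey*1e3,len(N))
E
```

```text
[ 0.50598536 -0.2141206   0.062     ] [ 0.50575656 -0.21290291  0.103     ] -0.22665584290005084 1.218092898711582
nose axis [ 0.50474954 -0.21277964] 0.667785803814072 1.6969123557956263 109
[ 0.50620153 -0.21405778  0.062     ] [ 0.50524669 -0.21433597  0.1015    ] 0.9908471964876239 0.08562610987774641
nose axis [ 0.50440772 -0.21413921] 1.702034686616981 0.5722426556719459 110
```

Request:
send_rows(
  series=[
    {"dx": 0.2, "dy": 1.4, "dz": 0, "turn": 0, "grip": 0},
    {"dx": 0, "dy": 0, "dz": 8, "turn": 0, "grip": 0},
    {"dx": 0, "dy": 0, "dz": 8, "turn": 0, "grip": 0},
    {"dx": 0, "dy": 0, "dz": 8, "turn": 0, "grip": 0},
    {"dx": 0, "dy": 0, "dz": 8, "turn": 0, "grip": 0},
    {"dx": 0, "dy": 0, "dz": 0, "turn": 0, "grip": 0},
    {"dx": 0, "dy": 0, "dz": 0, "turn": 0, "grip": 0},
  ],
  force=60,
)

```text
clock: 21.25
tool_pos: [0.5066, -0.2158, 0.1335]
eef_rot: [0.983, 0.184, -0.0, -0.0]
contact_force: [0.3, 1.6, -1.8]
opening: 0.17
```

```bash
python3 - <<'E'
from h import *
p=snapshot("wrist")
s=get_state();print(s["clock"],s["tool_pos"],s["eef_rot"],s["contact_force"],s["opening"])
np.save("w11.npy",p,allow_pickle=True)
save(p,"w11c.png",(280,180,370,260),8)
E
```

```text
21.3 [ 0.50678855 -0.21590415  0.13379047] [9.82952790e-01 1.83858127e-01 2.65961372e-05 3.53421394e-05] [-0.25070202 -0.89158398 -2.08898801] 0.16736194740651272
```

View pics/w11c.png

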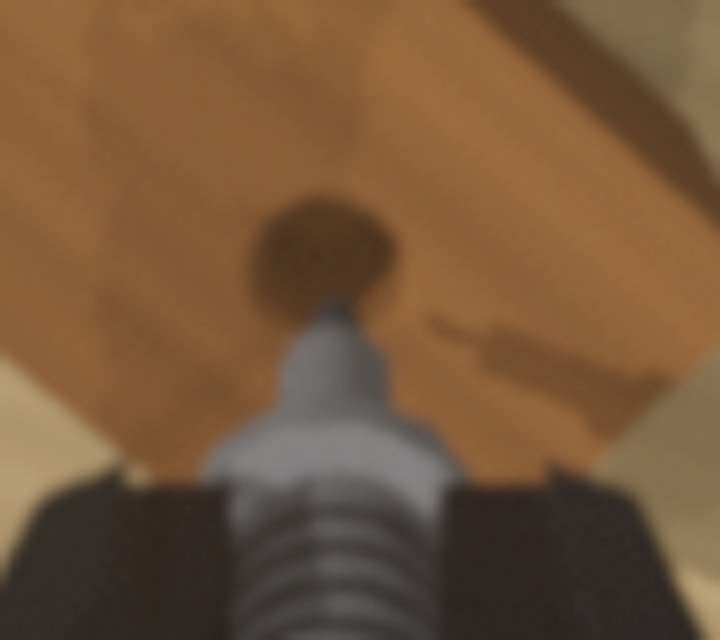

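```bash
python3 - <<'E'
from h import *
ex=np.array([np.cos(.3697),np.sin(.3697)]);ey=np.array([np.sin(.3697),-np.cos(.3697)])
k=-.44
for n,h,t,z in(("w11",(325,262),(340,298),.0707),):
    p=np.load(n+".npy",allow_pickle=True).item()
    a=onz(p,[[280+h[0]/8+k,180+h[1]/8+k]],.062)[0];b=onz(p,[[280+t[0]/8+k,180+t[1]/8+k]],z)[0]; d=(a-b)[:2]; print(a,b,d@ex*1e3,d@ey*1e3)
E
```

```text
[ 0.50623669 -0.21418862  0.062     ] [ 0.50616512 -0.21584559  0.0707    ] 0.6654600273312157 -1.519154359459709
```

Request:
send_rows(
  series=[
    {"dx": 0.4, "dy": -1.4, "dz": 0, "turn": 0, "grip": 0},
    {"dx": 0, "dy": 0, "dz": 0, "turn": 0, "grip": 0},
    {"dx": 0, "dy": 0, "dz": 7, "turn": 0, "grip": 0},
    {"dx": 0, "dy": 0, "dz": 7, "turn": 0, "grip": 0},
    {"dx": 0, "dy": 0, "dz": 7, "turn": 0, "grip": 0},
    {"dx": 0, "dy": 0, "dz": 0, "turn": 0, "grip": 0},
    {"dx": 0, "dy": 0, "dz": 0, "turn": 0, "grip": 0},
  ],
  force=60,
)

```text
clock: 22.0
tool_pos: [0.5063, -0.2144, 0.1124]
eef_rot: [0.983, 0.184, -0.0, -0.0]
contact_force: [0.2, 0.1, -1.8]
opening: 0.164
```

```bash
python3 - <<'E'
from h import *
p=snapshot("wrist")
s=get_state();print(s["clock"],s["tool_pos"],s["eef_rot"],s["contact_force"],s["opening"])
np.save("w12.npy",p,allow_pickle=True)
save(p,"w12c.png",(280,180,370,260),8)
E
```

```text
22.05 [ 0.50656435 -0.214458    0.11269234] [ 9.82955305e-01  1.83844671e-01 -6.65081813e-05 -3.21284699e-06] [ 0.05842987  0.68807887 -1.74181498] 0.16742429558622537
```

View pics/w12c.png

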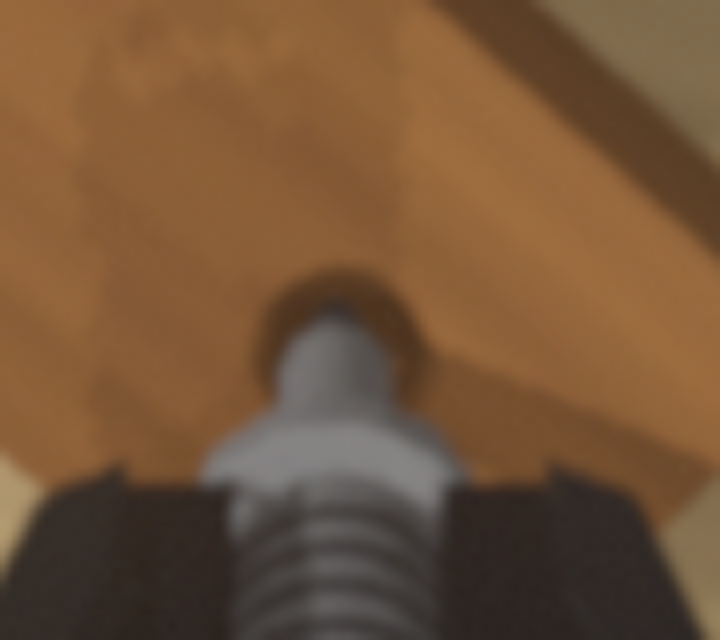

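Request:
send_rows(
  series=[
    {"dx": 0, "dy": 0.3, "dz": 6, "turn": 0, "grip": 0},
    {"dx": 0, "dy": 0, "dz": 6, "turn": 0, "grip": 0},
    {"dx": 0, "dy": 0, "dz": 6, "turn": 0, "grip": 0},
    {"dx": 0, "dy": 0, "dz": 6, "turn": 0, "grip": 0},
    {"dx": 0, "dy": 0, "dz": 6, "turn": 0, "grip": 0},
    {"dx": 0, "dy": 0, "dz": 4.5, "turn": 0, "grip": 0},
    {"dx": 0, "dy": 0, "dz": 0, "turn": 0, "grip": 0},
    {"dx": 0, "dy": 0, "dz": 0, "turn": 0, "grip": 0},
  ],
  force=60,
)

```text
clock: 22.85
tool_pos: [0.5067, -0.2147, 0.0783]
eef_rot: [0.983, 0.184, -0.0, 0.0]
contact_force: [-0.3, -0.7, -1.0]
opening: 0.162
```

```bash
python3 st.py
```

```text
23.15 [ 0.50684418 -0.2147835   0.07854682] [-0.05 -0.04 -1.58] [0.37 0.26 0.71] [ 0.006  0.031 -0.004] 0.16418700025174993 [9.82957250e-01 1.83834102e-01 2.07263406e-04 1.55833708e-04]
```

Request:
send_rows(
  series=[
    {"dx": 0, "dy": 0, "dz": 1.5, "turn": 0, "grip": 0},
    {"dx": 0, "dy": 0, "dz": 1, "turn": 0, "grip": 0},
    {"dx": 0, "dy": 0, "dz": 0, "turn": 0, "grip": 0},
    {"dx": 0, "dy": 0, "dz": 0, "turn": 0, "grip": 0},
  ],
  force=60,
)

```text
clock: 23.55
tool_pos: [0.5067, -0.2147, 0.0758]
eef_rot: [0.983, 0.184, -0.0, -0.0]
contact_force: [0.3, -0.3, -1.7]
opening: 0.161
```

```bash
python3 st.py
```

```text
23.85 [ 0.50668204 -0.21471278  0.07583278] [ 0.06  0.15 -1.14] [0.43 0.37 0.21] [-0.02  -0.017  0.006] 0.16716817597937586 [9.82952333e-01 1.83860569e-01 2.40773647e-05 3.68476211e-05]
```

Request:
send_rows(
  series=[
    {"dx": 0, "dy": 0, "dz": 0.5, "turn": 0, "grip": 0},
    {"dx": 0, "dy": 0, "dz": 0.4, "turn": 0, "grip": 0},
    {"dx": 0, "dy": 0, "dz": 0, "turn": 0, "grip": 0},
    {"dx": 0, "dy": 0, "dz": 0, "turn": 0, "grip": 0},
  ],
  force=60,
)

```text
clock: 24.25
tool_pos: [0.5067, -0.2147, 0.075]
eef_rot: [0.983, 0.184, 0.0, 0.0]
contact_force: [-0.1, 0.1, -0.2]
opening: 0.166
```

```bash
python3 st.py
```

```text
24.55 [ 0.50670205 -0.21471026  0.07503596] [-0.56  0.01  1.28] [0.37 0.23 0.78] [0.064 0.11  0.013] 0.16696629886416614 [9.82948139e-01 1.83882978e-01 3.85564266e-05 6.59647675e-05]
```

Request:
send_rows(
  series=[
    {"dx": 0, "dy": 0, "dz": 0, "turn": 0, "grip": 0.2},
    {"dx": 0, "dy": 0, "dz": 0, "turn": 0, "grip": 0.25},
    {"dx": 0, "dy": 0, "dz": 0, "turn": 0, "grip": 0.32},
    {"dx": 0, "dy": 0, "dz": 0, "turn": 0, "grip": 0.4},
    {"dx": 0, "dy": 0, "dz": 0, "turn": 0, "grip": 0.5},
    {"dx": 0, "dy": 0, "dz": 0, "turn": 0, "grip": 0.6},
    {"dx": 0, "dy": 0, "dz": 0, "turn": 0, "grip": 0.6},
    {"dx": 0, "dy": 0, "dz": 0, "turn": 0, "grip": 0.6},
  ],
  force=20,
)

```text
clock: 25.35
tool_pos: [0.5067, -0.2147, 0.0749]
eef_rot: [0.983, 0.184, 0.0, 0.0]
contact_force: [-0.3, -0.5, 0.4]
opening: 0.601
```

```bash
python3 - <<'E'
from h import *
p=snapshot("wrist"); s=get_state();print(s["clock"],s["tool_pos"],s["contact_force"],s["opening"])
save(p,"w13c.png",(260,180,390,300),6)
E
```

```text
25.4 [ 0.5066755  -0.21471457  0.0749369 ] [-0.44967701 -0.25624031  0.49179077] 0.5998524232274589
```

View pics/w13c.png

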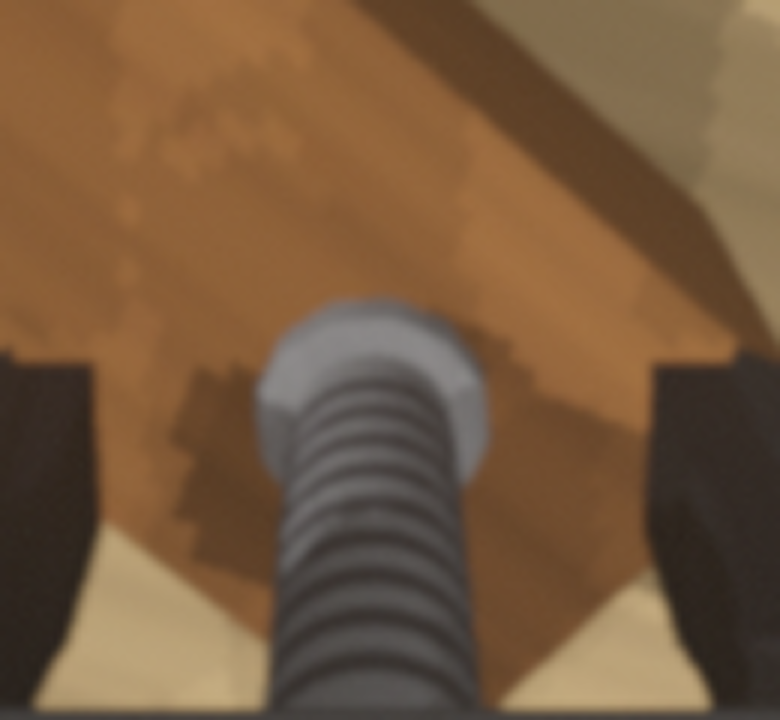

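Released, collar seated flat on the block; same view as before the grasp (collar centre ~(322,247), fingers clear on both sides). Going straight up.

Request:
send_rows(
  series=[
    {"dx": 0, "dy": 0, "dz": -6, "turn": 0, "grip": 0.6},
    {"dx": 0, "dy": 0, "dz": -14, "turn": 0, "grip": 0.6},
    {"dx": 0, "dy": 0, "dz": -20, "turn": 0, "grip": 0.6},
    {"dx": 0, "dy": 0, "dz": -20, "turn": 0, "grip": 0.6},
    {"dx": 0, "dy": 0, "dz": -20, "turn": 0, "grip": 0.6},
    {"dx": 0, "dy": 0, "dz": -20, "turn": 0, "grip": 0.6},
    {"dx": 0, "dy": 0, "dz": -20, "turn": 0, "grip": 0.6},
    {"dx": 0, "dy": 0, "dz": -20, "turn": 0, "grip": 0.6},
    {"dx": 0, "dy": 0, "dz": 0, "turn": 0, "grip": 0.6},
    {"dx": 0, "dy": 0, "dz": 0, "turn": 0, "grip": 0.6},
  ],
  force=20,
)

```text
clock: 26.4
tool_pos: [0.5067, -0.2148, 0.2156]
eef_rot: [0.983, 0.184, 0.001, 0.0]
contact_force: [-0.4, -0.2, -0.6]
opening: 0.601
```

```bash
python3 - <<'E'
from h import *
p=snapshot("wrist"); q=snapshot("scene"); s=get_state();print(s["clock"],s["tool_pos"],s["contact_force"],s["opening"])
save(p,"w14.png"); save(q,"s14.png")
C=cloud(q); P=C[205:295,205:300].reshape(-1,3)
for z in(.08,.09,.10,.11,.12,.13):
    S=P[(abs(P[:,2]-z)<.005)&(np.hypot(P[:,0]-.506,P[:,1]+.216)<.025)]; print(z,len(S),S.mean(0) if len(S) else 0)
W=cloud(p).reshape(-1,3)
for a,b in((.064,.07),(.13,.137)):
    S=W[(W[:,2]>a)&(W[:,2]<b)&(np.hypot(W[:,0]-.506,W[:,1]+.215)<.02)]; print(a,len(S),S.mean(0))
E
```

```text
26.5 [ 0.50599526 -0.21452449  0.21436952] [ 0.78629365  0.6034446  -0.0364018 ] 0.6027155861963889
0.08 34 [ 0.50912169 -0.21921566  0.0789988 ]
0.09 38 [ 0.5093572  -0.21906347  0.08952039]
0.1 35 [ 0.50939087 -0.219324    0.09950111]
0.11 41 [ 0.50940907 -0.219409    0.11007248]
0.12 36 [ 0.50893279 -0.21975178  0.11975278]
0.13 69 [ 0.50707412 -0.21680936  0.13007674]
0.064 142 [ 0.51005653 -0.21278291  0.06729122]
0.13 185 [ 0.50673875 -0.21399847  0.13185489]
```

View pics/w14.png

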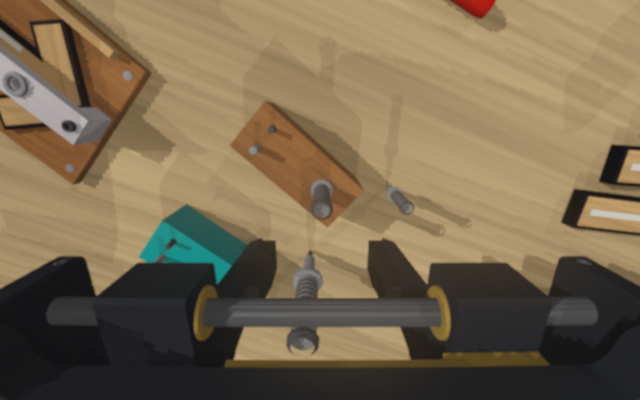

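View pics/s14.png

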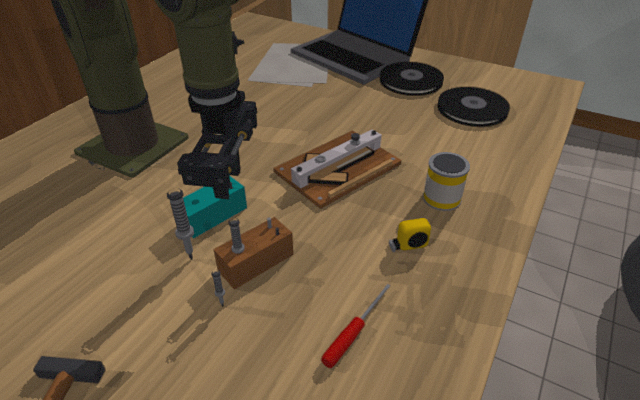

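```bash
python3 -c "
from plant import *
print(finish_job())"
```

```text
the job is handed in; nothing more can be done
None
```

I took the middle-sized punch from the brown block, pressed it through the open bush onto the sign, lifted it straight out and hung it back in its hole. The job was handed in at about 26.5 s of the 61 s allowed; no verdict was reported.

- **Pressing:** The contact force was about 15.7 N (14.0 N read, plus the 1.7 N it read before contact). By the spring data that is about 5.9 mm of plunger travel. It was held for about 1.7 s at a steady position. The side force at the tool was under about 2 N, and the pressing force I read never came near 20 N. The plunger travel could not be read directly.
- **Hanging:** The collar is on the block's top, and the punch's axis and cap height match the start to about 1 mm. The gripper is clear above it, and tape, can and driver look unmoved in the last scene picture.
- **Disagreements:**
  - While I was centring over the bush, the scene camera differed from the wrist camera by about 1.5 mm sideways and more along its line of sight. I went with the wrist camera, and the nose went in with no noticeable side force.
  - By arm travel the plunger went in about 6.4 mm rather than 5.9 mm. That figure also includes any give in the grip.

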